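Bin the spent router cutters in the push-and-turn scrap tub

ROBOT

A 6-joint arm with a two-finger parallel gripper is mounted at the origin on the work surface. World frame = base frame: x ahead of the robot, y to its left, z up, the work surface at z = 0. Lengths are in m, angles in rad, forces in N, time in s.
With the tool pointing down it reaches from about 0.25 to 0.725 m from the base axis. Payload 4 kg.
Tool frame: the origin (TCP) lies midway between the tips of the shut fingers; the grasp point (between the pads) lies 19 mm behind it; z points along the fingers, y is the direction in which the jaws open and shut (so a half turn about z gives the same grasp; the last joint's range is limited). The gripper opens to 85 mm and grips with 20 to 120 N. Pads are 22 mm wide; open, the fingers measure 114 mm over their backs; the gripper's body (76 mm by 85 mm) begins 54 mm behind the grasp point. The pads swing forward as they close: fully open they stand 13 mm farther back than shut.
Start: joints at [-1.123, 0.241, 0.005, 1.335, 0, 1.571], TCP at [0.216, -0.451, 0.231] pointing down, gripper open.
Joint ranges: [-2.72, 2.72], [-1.05, 1.87], [-1.09, 1.28], [-1.99, 2.15], [-1.42, 1.44], [-3.14, 3.14]. Speed limits (rad/s): [2.79, 2.79, 3.14, 3.14, 3.14, 3.14].

INTERFACE

Orientations are given as a unit quaternion [x, y, z, w].
In Python, from workcell import get_obs, camera, camera_model, job_done, masks_of gives the robot as it stands.
- The arm moves only by the tool jog_arm, never from a script. Its argument "deltas" is a list that holds one entry, the list of rows, each a list of 7 numbers: the shift along the tool's x, y, z in mm, then the turn, a rotation vector about the tool's x, y, z in degrees, then the finger opening in mm, from 0 to 85.4. A call has 1 to 5 rows; each row shifts and turns the pose as measured when the row begins, along the tool's axes as they then stand; what a row does not reach is not made up. A row lasts 1/10 s, in which the tool goes at most 50 mm and 8.59 degrees, less where a joint would pass 70% of its speed; a pose out of reach is approached as far as the arm can. A call with a gripper value outside its range is refused whole. The fingers move at their own pace and stop on an object; the grip force is fixed at half the most. Time passes only in rows, so rows that do not move let the fingers close. It gives the time, the measured TCP pose, the force and the opening at its end, in the units of the state.
- get_obs(): the state, without advancing time (a new reading comes with each control period).
- camera(name): name is "scene" or "top" or "wrist"; returns the picture (480x640x3 uint8, red, green, blue); there is no depth.
- camera_model(name): a dict with "fovy" (degrees; the focal length in pixels is half the picture's height over the tangent of half this angle, whatever the lens; pixels are square), "cx", "cy" (the principal point, pixels), "pose" (4x4, takes a point from camera to world coordinates); the wrist camera has in their place "T_tool_cam" (4x4, takes a point from camera to tool coordinates, whose origin is the TCP and whose axes are the flange's). Camera axes: x right, y down, z forward; pixel columns grow to the right and rows downward; lengths in m; the calibration is good to about 2 mm. A picture is of the moment at which its call begins: read the wrist's pose just before it. camera_model takes no time and is no camera call.
- job_done(): hands the job in, once; it reports no verdict.
Trained networks look in the newest picture that a camera, given by its name, has taken for a name from the list of things; names that differ only in an ending like _2 or _b are one class to them, and where a whole thing is asked for, a point or a joint stands for the part that bears it (a point fixed in the world has none). Each returns a list of dicts, best first, with "conf" (0 to 1); they miss things now and then, are a little off and sometimes report something else, mostly with a low value. They report only what shows in the picture. A call takes as long as a camera call. They do not tell look-alikes from the thing itself.
- masks_of(target, camera): "pixels" (480x640 bool, what is visible of it) and "at" ([column, row] in pixels, amid what is visible of it).
The state is a dict: "clock": time; "joint_pos": joint angles; "joint_vel": joint speeds; "tau": joint torques, N m; "eef_pos": TCP position; "tool_rot": TCP orientation; "ft_force": force on the tool from outside, world axes, zero at the start; "ft_torque": the same for the moment, N m; "grip_width": finger opening in m.
Only numpy, scipy, OpenCV 4.12 (cv2) and the standard library are available. Lean on these libraries where they do the work, as an engineer would, in place of code of your own. Each camera call takes 0.05 s, during which the arm holds its last target. There are 200 camera calls.

TASK

Open the yellow scrap tub by pressing its red safety cap down firmly while turning it anticlockwise, and set the cap flat, right way up, on the green mat. Then put every red-headed spent router cutter from the plywood crate into the tub, leaving all the other things in the crate, and finally put the cap back on the tub and press and turn it clockwise until it is locked with its grip bar as it was at the start. Do not disturb the jar, brush and mallet.

Things in the scene. Friction and masses are not known exactly. Their poses are not given: they have to be found in the camera images.
- tub_mouth (a point): yellow scrap tub fixed to the bench, body 116 mm across, with a round neck 84 mm across (open bore 74 mm, 107 mm deep). Point: centre of the neck's top rim, 112 mm above the bench; x towards one of the two lugs on the neck, z up. The rim is bevelled
- tub_lug (a point): lug on the tub's +x side (a second one is opposite), 8 mm proud of the neck; point 45 mm from the axis, 107 mm above the bench. TO OPEN: press the cap 9 to 12 mm down from its locked height (about 13 to 16 N), keep pressing and turn it anticlockwise seen from above: after 0.75 to 2.4 rad (a quarter turn is the middle) its tabs are clear of the lugs, it rises 3 mm and lifts straight off
- collar (a joint): black sprung collar round the neck, under the cap, that pushes it up: depth it is pushed down, m. 0 = up (cap off or unlocked), 0.003 = cap locked, over 0.0105 = cap's tabs clear of the lugs' teeth, 0.016 = cap at its bottom on the rim. About 6 N at 0.003, 15 N at 0.014. It turns freely with the cap
- cap_grip (a point): red cap, 114 mm across, 58 mm tall overall, loose, about 110 g: a flat-topped lid 32 mm tall with an upright grip bar across its top, 84 mm long, 16 mm thick, 26 mm tall. Point: centre of the bar, 45 mm above the cap's underside and 13 mm above its flat top; x along the bar, z up. Locked at the start: bar along the tub's x, point 31 mm above the tub's rim. The same after half a turn
- cap_under (a point): centre of the cap's underside. TO LOCK: set the cap on centred (2.5 mm of play), bar 0.75 to 2.4 rad anticlockwise of the tub's x, best a quarter turn: it rests 3 mm above the locked height. Press it 12 to 15 mm down from there, turn clockwise until the bar lies along the tub's x (a hard stop 0.07 rad past it), then let it rise to the locked height. On top of the lugs by mistake it is 12 mm too high
- mat_top (a point): green square mat with a dark face, 150 x 150 mm, 3 mm thick, fixed; point: centre of its top. The cap goes here; held by its bar it can swing in the grip if moved or turned fast
- crate: open plywood sorting crate, 235 x 235 mm, 45 mm tall, walls and floor 5 mm thick, fixed; origin: centre of its underside
- spent0_mid (a point): spent router cutter with a RED head (three to five are present), 44 mm long, loose, lying flat at any yaw, 70 g: a red block head 30 x 20 mm, 16 mm thick, with a steel shank 12 mm thick and 14 mm long on its end. Point: middle of the 44 mm, 8 mm above the underside; x along it towards the shank, z up; the head's centre is 7 mm from the point on the -x side
- spent1_mid (a point): spent router cutter with a RED head (three to five are present), 44 mm long, loose, lying flat at any yaw, 70 g: a red block head 30 x 20 mm, 16 mm thick, with a steel shank 12 mm thick and 14 mm long on its end. Point: middle of the 44 mm, 8 mm above the underside; x along it towards the shank, z up; the head's centre is 7 mm from the point on the -x side
- spent2_mid (a point): spent router cutter with a RED head (three to five are present), 44 mm long, loose, lying flat at any yaw, 70 g: a red block head 30 x 20 mm, 16 mm thick, with a steel shank 12 mm thick and 14 mm long on its end. Point: middle of the 44 mm, 8 mm above the underside; x along it towards the shank, z up; the head's centre is 7 mm from the point on the -x side
- spent3_mid (a point): spent router cutter with a RED head (three to five are present), 44 mm long, loose, lying flat at any yaw, 70 g: a red block head 30 x 20 mm, 16 mm thick, with a steel shank 12 mm thick and 14 mm long on its end. Point: middle of the 44 mm, 8 mm above the underside; x along it towards the shank, z up; the head's centre is 7 mm from the point on the -x side
- spent4_mid (a point): spent router cutter with a RED head (three to five are present), 44 mm long, loose, lying flat at any yaw, 70 g: a red block head 30 x 20 mm, 16 mm thick, with a steel shank 12 mm thick and 14 mm long on its end. Point: middle of the 44 mm, 8 mm above the underside; x along it towards the shank, z up; the head's centre is 7 mm from the point on the -x side
- good0_mid (a point): good router cutter with a BLUE head, must stay in the crate; 44 mm long, loose, lying flat at any yaw, 70 g: a blue block head 30 x 20 mm, 16 mm thick, with a steel shank 12 mm thick and 14 mm long on its end. Point: middle of the 44 mm, 8 mm above the underside; x along it towards the shank, z up; the head's centre is 7 mm from the point on the -x side
- good1_mid (a point): good router cutter with a BLUE head, must stay in the crate; 44 mm long, loose, lying flat at any yaw, 70 g: a blue block head 30 x 20 mm, 16 mm thick, with a steel shank 12 mm thick and 14 mm long on its end. Point: middle of the 44 mm, 8 mm above the underside; x along it towards the shank, z up; the head's centre is 7 mm from the point on the -x side
- dowel0_mid (a point): pale wooden dowel offcut standing in the crate, 22 mm across, 26 mm tall; point: its centre
- knob_mid (a point): brass cabinet knob standing in the crate, 24 mm across, 26 mm tall; point: its centre
- stain_mid (a point): amber glass jar of wood stain with a black lid, 64 mm across, 85 mm tall, standing by the work, not to be disturbed; point: on its axis 40 mm up
- brush_mid (a point): brush lying on the bench, not to be disturbed; point: 8 mm above the middle of its underside
- mallet_mid (a point): mallet with a dark head lying on the bench, not to be disturbed; point: 12 mm above the middle of its underside
There are look-alikes about, which are no part of the job. What is meant by the part that bears cap_grip is not grey, purple or turquoise, and is the larger of those in its own colour.

How it is judged:
By the outcome, as a careful person would: the job done as asked, in the order asked, and still so for the second after the job is handed in, with the robot touching nothing.
Of spent0, spent1, spent2, spent3, spent4 only 3 to 5 are there at a start; the rules pass over those that are not, and their reading is None.
At some moment in a run one of spent0, spent1, spent2, spent3, spent4, good0, good1, dowel0, knob may be knocked a few centimetres aside while the robot is not near it.
It also fails if it takes over 210 s, if anything falls off the work surface, if the arm or the gripper's body presses on something with over 40 N, if the wrist force passes 120 N, or if a joint passes its speed limit or range.

## Working session

There is one attempt and no reset: what is moved stays moved. The work goes in short steps, Python scripts to look and compute and a tool call to move; the robot and the scene stay as the last step left them, time stands still between calls to the robot, and variables do not carry over. Pictures are saved under pics/ and viewed, about 12 in all and at most 16, crops included, and the job is handed in when it is done.

Besides the shell and the picture viewer there is one more tool, called after "Call:" as a command line: name --argument value ..., lists and objects as JSON in quotes. jog_arm: Moves the arm, as the interface text tells. Its arguments: {"type":"object","properties":{"deltas":{"type":"array"}},"required":["deltas"]}

```bash
mkdir -p pics; ls; python3 - <<'E'
from workcell import *
import cv2, numpy as np
o=get_obs(); print({k:np.round(v,3) for k,v in o.items()})
ims=[]
for n in ['scene','top']:
    im=camera(n); cv2.imwrite(f'pics/{n}0.png',im[:,:,::-1])
    m=camera_model(n); print(n,m['fovy'],m['cx'],m['cy'],np.round(m['pose'],4).tolist())
print({k:(np.round(v,4).tolist()) for k,v in camera_model('wrist').items()})
E
```

```text
pics
{'clock': np.float64(0.0), 'joint_pos': array([-1.123,  0.241,  0.004,  1.335, -0.   ,  1.571]), 'joint_vel': array([ 0.001, -0.   ,  0.   ,  0.001, -0.002, -0.   ]), 'tau': array([ 2.0000e-03, -3.7232e+01,  2.5241e+01,  1.7000e-02,  0.0000e+00,
       -0.0000e+00]), 'eef_pos': array([ 0.216, -0.45 ,  0.23 ]), 'tool_rot': array([ 0.975,  0.222, -0.   , -0.001]), 'ft_force': array([-0.157, -0.576, -0.117]), 'ft_torque': array([-0.009, -0.009, -0.025]), 'grip_width': np.float64(0.085)}
scene 46.0967749057062 320.3744937932664 241.1951033367922 [[0.7467, 0.5586, -0.3611, 0.9675], [0.6651, -0.617, 0.4207, -0.5447], [0.0122, -0.5543, -0.8322, 1.1379], [0.0, 0.0, 0.0, 1.0]]
top 52.43640491063246 319.01973222387215 236.89351246376424 [[-0.0226, -0.9843, 0.1753, 0.332], [-0.9995, 0.0262, 0.0186, -0.0168], [-0.0229, -0.1748, -0.9843, 1.2867], [0.0, 0.0, 0.0, 1.0]]
{'fovy': 58.571, 'cx': 315.4404, 'cy': 238.4099, 'T_tool_cam': [[0.0005, -0.962, -0.2732, 0.0686], [1.0, 0.0004, 0.0004, 0.0002], [-0.0003, -0.2732, 0.962, -0.1431], [0.0, 0.0, 0.0, 1.0]]}
```

View pics/top0.png

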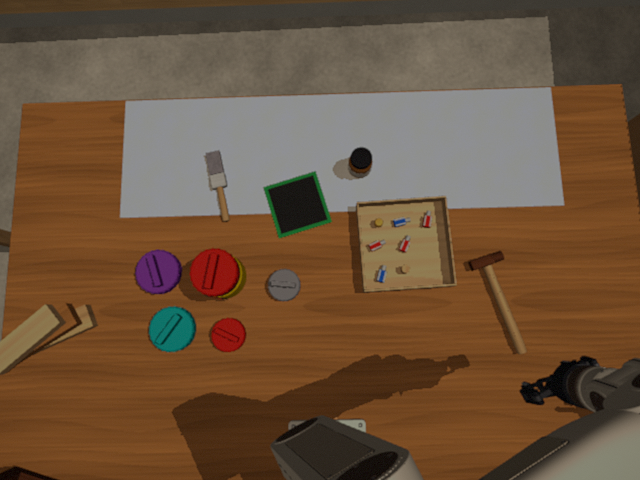

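View pics/scene0.png

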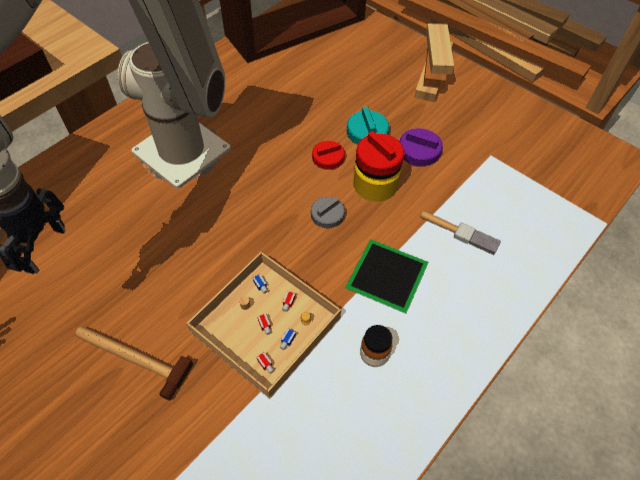

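The cap wanted is the large red one at top (215,272), sitting on the yellow tub. Things it could be confused with: purple (158,272), turquoise (172,329), small red (228,334) and grey (283,284). Red-headed cutters: (427,220), (376,245), (405,243). Blue: (401,222), (382,274). Dowel and knob: (405,269), (379,223).

```bash
cat > h.py <<'E'
from workcell import *
import cv2, numpy as np
from scipy.spatial.transform import Rotation as R
def K(n):
    m=camera_model(n); f=240/np.tan(np.radians(m['fovy'])/2)
    return f,m['cx'],m['cy']
def T(n):
    m=camera_model(n)
    if n!='wrist': return m['pose']
    o=get_obs(); t=np.eye(4); t[:3,:3]=R.from_quat(o['tool_rot']).as_matrix(); t[:3,3]=o['eef_pos']
    return t@m['T_tool_cam']
def toz(n,uv,z,P=None):
    "pixels (N,2) -> world xyz on plane z"
    P=T(n) if P is None else P; f,cx,cy=K(n); uv=np.atleast_2d(uv).astype(float)
    d=np.c_[(uv[:,0]-cx)/f,(uv[:,1]-cy)/f,np.ones(len(uv))]@P[:3,:3].T
    return P[:3,3]+d*((z-P[2,3])/d[:,2])[:,None]
def pix(n,p,P=None):
    P=T(n) if P is None else P; f,cx,cy=K(n); c=(np.atleast_2d(p)-P[:3,3])@P[:3,:3]
    return np.c_[f*c[:,0]/c[:,2]+cx,f*c[:,1]/c[:,2]+cy]
def rect(n,mask,z,P=None):
    "min-area rectangle of mask laid on plane z: centre, sides, yaw of long side (deg)"
    v,u=np.nonzero(mask); w=toz(n,np.c_[u,v],z,P)[:,:2]
    (c,s,a)=cv2.minAreaRect((w*1000).astype(np.float32))
    if s[0]<s[1]: s=s[::-1]; a+=90
    return np.round(c,1),np.round(s,1),round((a+90)%180-90,1)
def where():
    o=get_obs(); r=R.from_quat(o['tool_rot']).as_matrix()
    print('t',round(float(o['clock']),2),'tcp',np.round(o['eef_pos']*1e3,1),'yaw',round(np.degrees(np.arctan2(r[1,0],r[0,0])),2),'tilt',np.round(np.degrees(r[:2,2]),2),'F',np.round(o['ft_force'],1),'w',round(float(o['grip_width'])*1e3,1),'q',np.round(o['joint_pos'],2))
def go(x,y,z,yaw=None):
    "tool-frame step (mm, deg) to world mm target, tool down, x axis at yaw deg"
    o=get_obs(); q=R.from_quat(o['tool_rot']); d=q.inv().apply(np.array([x,y,z])-o['eef_pos']*1e3)
    rv=np.zeros(3)
    if yaw is not None:
        t=np.radians(yaw); tgt=R.from_matrix(np.array([[np.cos(t),np.sin(t),0],[np.sin(t),-np.cos(t),0],[0,0,-1]]))
        rv=(q.inv()*tgt).as_rotvec(degrees=True)
    print('go',np.round(d,1),np.round(rv,1),'then x,y dirs',np.round(q.as_matrix()[:2,:2],2).tolist())
E
python3 - <<'E'
from h import *
for n in ['top','scene']:
    im=camera(n)
    for t,z in [('cap_grip',.156),('mat_top',.003),('spent0_mid',.021),('good0_mid',.021),('stain_mid',.085),('crate',.045),('tub_mouth',.1),('dowel0_mid',.031),('knob_mid',.031),('mallet_mid',.02),('brush_mid',.015)]:
        for d in masks_of(t,n):
            if d['conf']>.3: print(n,t,round(d['conf'],2),np.round(d['at']),d['pixels'].sum(),*rect(n,d['pixels'],z))
im=camera('top'); cv2.imwrite('pics/cr.png',cv2.resize(np.hstack([im[235:315,130:260],im[190:300,345:475][15:95]]),None,fx=3,fy=3,interpolation=2)[:,:,::-1])
E
```

```text
top cap_grip 0.93 [214. 276.] 1950 [457. 251.] [117.  112.4] 44.4
top cap_grip 0.77 [172. 330.] 1705 [329.6 344.2] [104.8 104.1] 45.5
top cap_grip 0.75 [159. 271.] 1632 [461.3 382.9] [106.6 103.6] 45.0
top cap_grip 0.73 [286. 286.] 844 [424.6  88.4] [74.5 74.2] 89.1
top cap_grip 0.71 [228. 333.] 915 [312.5 216.5] [76.1 74. ] 88.8
top mat_top 0.57 [298. 204.] 2910 [653.7  63.6] [150.2 149.1] 15.9
top spent0_mid 0.7 [428. 220.] 98 [ 597.2 -281.1] [39.6 20.3] -17.0
top spent0_mid 0.64 [406. 245.] 111 [ 535.3 -220.1] [43.1 19.7] -28.9
top good0_mid 0.68 [381. 275.] 135 [ 456.7 -152.9] [44.5 23.3] -2.7
top good0_mid 0.33 [406. 269.] 50 [ 468.1 -214.4] [20.5 16.3] -47.1
top stain_mid 0.74 [359. 162.] 586 [ 738.8 -105.2] [80.5 59.1] -1.9
top crate 0.84 [407. 245.] 7680 [ 532.  -215.9] [239.5 237.5] -87.4
top tub_mouth 0.9 [238. 286.] 317 [438.1 212.8] [106.   46.7] -27.7
top tub_mouth 0.67 [430. 218.] 122 [ 582.6 -264.4] [43.5 20.5] -11.5
top dowel0_mid 0.57 [216. 272.] 1895 [470.9 281.9] [125.9 125.5] 0.4
top dowel0_mid 0.54 [406. 270.] 54 [ 467.  -211.6] [18.4 18. ] -3.0
top dowel0_mid 0.
[... 1103 characters left out ...]
rate 0.9 [261. 326.] 11036 [ 538.1 -220.1] [247.  244.9] 2.7
scene tub_mouth 0.97 [376. 186.] 1182 [501.7 193.8] [116.1 112.1] -58.0
scene tub_mouth 0.6 [304. 318.] 102 [ 619.1 -179.8] [26.8 18.3] -47.7
scene tub_mouth 0.48 [381. 176.] 128 [491.9 215.7] [91.9 27.6] 36.2
scene dowel0_mid 0.56 [248. 303.] 125 [ 472.  -219.9] [32.4 21.9] -44.3
scene knob_mid 0.54 [305. 317.] 116 [ 598.3 -156.5] [28.6 21.6] -47.2
scene mallet_mid 0.75 [148. 361.] 1786 [ 372.4 -446.1] [266.5  88.7] 9.1
scene mallet_mid 0.64 [287. 302.] 181 [ 536.2 -147.3] [49.5 24.3] -63.4
scene mallet_mid 0.43 [258. 281.] 177 [ 459.2 -157.3] [49.5 24.8] -15.3
scene brush_mid 0.34 [284. 302.] 173 [ 533.9 -146.4] [48.5 23. ] -63.4
```

View pics/cr.png

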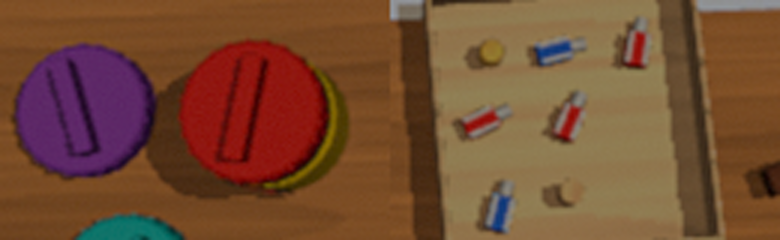

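The crop confirms it: the large red cap sits on the yellow tub with its bar at about -15° yaw. The crate holds three red cutters and two blue. Next is a move above the tub.

Call:
jog_arm --deltas '[[[0,0,-6,0,0,8.1,85],[0,0,-6,0,0,8.1,85],[0,0,-6,0,0,8.1,85],[0,0,-6,0,0,8.1,85],[0,0,-6,0,0,8.1,85]]]'

```text
clock: 1.85
eef_pos: [0.2161, -0.45, 0.2611]
tool_rot: [0.99, -0.143, -0.001, -0.001]
ft_force: [-1.0, 0.6, 0.2]
grip_width: 0.0852
```

Call:
jog_arm --deltas '[[[3.5,-48.6,0,0,0,0,85],[3.5,-48.6,0,0,0,0,85],[3.5,-48.6,0,0,0,0,85],[3.5,-48.6,0,0,0,0,85],[3.5,-48.6,0,0,0,0,85]]]'

```text
clock: 2.35
eef_pos: [0.3043, -0.2219, 0.261]
tool_rot: [0.989, -0.151, 0.001, 0.0]
ft_force: [0.9, 0.3, -0.1]
grip_width: 0.0847
```

Call:
jog_arm --deltas '[[[3.5,-48.6,0,0,0,0,85],[3.5,-48.6,0,0,0,0,85],[3.5,-48.6,0,0,0,0,85],[3.5,-48.6,0,0,0,0,85],[3.5,-48.6,0,0,0,0,85]]]'

```text
clock: 2.85
eef_pos: [0.3719, -0.0602, 0.2648]
tool_rot: [0.994, -0.105, 0.006, -0.031]
ft_force: [0.3, -0.7, -0.2]
grip_width: 0.085
```

Call:
jog_arm --deltas '[[[3.5,-48.6,0,0,0,0,85],[3.5,-48.6,0,0,0,0,85],[3.5,-48.6,0,0,0,0,85],[3.5,-48.6,0,0,0,0,85],[3.5,-48.6,0,0,0,0,85]]]'

```text
clock: 3.35
eef_pos: [0.4075, 0.0372, 0.2926]
tool_rot: [0.996, -0.021, 0.004, -0.09]
ft_force: [0.2, 0.8, -0.0]
grip_width: 0.0852
```

```bash
python3 - <<'E'
from h import *
where(); go(455,245,260,-15)
E
```

```text
t 3.35 tcp [407.5  37.2 292.6] yaw -2.38 tilt [ 0.64 10.27] F [ 0.2  0.8 -0. ] w 85.2 q [-0.04  0.03 -0.1   1.44  0.18  3.14]
go [  38.7 -200.3   69.9] [-10.3   0.9  12.6] then x,y dirs [[1.0, -0.04], [-0.04, -0.98]]
```

Call:
jog_arm --deltas '[[[0,0,0,-7,0.5,0,85],[0,0,0,-3.3,0.4,-6,85],[0,0,0,0,0,-8.5,85],[0,0,0,0,0,-8.5,85],[0,0,0,0,0,-8.5,85]]]'

```text
clock: 3.85
eef_pos: [0.4085, 0.0165, 0.2941]
tool_rot: [0.963, 0.269, 0.014, -0.002]
ft_force: [-0.0, 0.2, -1.4]
grip_width: 0.0851
```

Call:
jog_arm --deltas '[[[0,0,0,0,0,-8.5,85],[0,0,0,0,0,-8.5,85],[0,0,0,0,0,-8.5,85],[0,0,0,0,0,-8.5,85],[0,0,0,0,0,-8.5,85]]]'

```text
clock: 4.35
eef_pos: [0.4084, 0.0167, 0.2945]
tool_rot: [0.798, 0.603, 0.015, 0.003]
ft_force: [-1.0, -0.2, -0.3]
grip_width: 0.0854
```

Call:
jog_arm --deltas '[[[0,0,0,0,0,-8.5,85],[0,0,0,0,0,-8.5,85],[0,0,0,0,0,-8.5,85],[0,0,0,0,0,-8.5,85],[0,0,0,0,0,-8.5,85]]]'

```text
clock: 4.85
eef_pos: [0.4082, 0.0167, 0.2949]
tool_rot: [0.521, 0.853, 0.013, 0.009]
ft_force: [0.2, 0.6, -0.2]
grip_width: 0.0852
```

Call:
jog_arm --deltas '[[[0,0,0,0,0,-8.5,85],[0,0,0,0,0,-8.5,85],[0,0,0,0,0,-8.5,85],[0,0,0,0,0,-8.5,85],[0,0,0,0,0,0,85]]]'

```text
clock: 5.35
eef_pos: [0.408, 0.0167, 0.2953]
tool_rot: [0.246, 0.969, 0.01, 0.012]
ft_force: [-0.1, -0.5, 0.2]
grip_width: 0.0848
```

```bash
python3 - <<'E'
from h import *
where(); go(455,245,270,165)
E
```

```text
t 5.35 tcp [408.   16.7 295.3] yaw 151.53 tilt [1.66 0.71] F [-0.1 -0.5  0.2] w 84.8 q [ 0.03  0.01 -0.09  1.43  0.01  0.53]
go [ 68.  222.4  29.5] [  1.3   1.3 -13.5] then x,y dirs [[-0.88, 0.48], [0.48, 0.88]]
```

Call:
jog_arm --deltas '[[[0,0,0,0.7,0.7,-6.8,85],[0,0,0,0.6,0.6,-6.7,85],[3,46,5,0,0,0,85],[3,46,5,0,0,0,85],[3,46,5,0,0,0,85]]]'

```text
clock: 5.85
eef_pos: [0.4371, 0.1505, 0.2816]
tool_rot: [0.141, 0.99, -0.001, 0.002]
ft_force: [-0.1, 0.4, -0.0]
grip_width: 0.0849
```

Call:
jog_arm --deltas '[[[3,46,5,0,0,0,85],[2,46,5,0,0,0,85],[0,0,0,0,0,0,85],[0,0,0,0,0,0,85]]]'

```text
clock: 6.25
eef_pos: [0.4586, 0.249, 0.2689]
tool_rot: [0.143, 0.99, -0.001, 0.001]
ft_force: [0.0, 0.1, -0.8]
grip_width: 0.085
```

```bash
python3 - <<'E'
from h import *
where(); P=T('wrist'); im=camera('wrist'); cv2.imwrite('pics/w1.png',im[:,:,::-1])
for t,z in [('cap_grip',.13),('tub_mouth',.1)]:
    for d in masks_of(t,'wrist'): print(t,d['conf'],d['at'],d['pixels'].sum(),*rect('wrist',d['pixels'],z,P))
E
```

```text
t 6.25 tcp [458.6 249.  268.9] yaw 163.5 tilt [ 0.12 -0.13] F [ 0.   0.1 -0.8] w 85.0 q [ 0.5   0.27  0.14  1.44 -0.    0.79]
cap_grip 0.85 [334.1, 216.1] 21793 [460.1 261. ] [114.5 114.1] -34.3
cap_grip 0.77 [160.1, 211.4] 6740 [421.5 149.7] [63.8 61.5] -45.6
cap_grip 0.73 [265.0, 33.7] 7250 [341.3 250.2] [62.1 45.6] 73.5
cap_grip 0.67 [434.8, 27.5] 8073 [368.  350.4] [86.2 39.8] 73.5
cap_grip 0.66 [518.3, 156.3] 14462 [453.2 385.9] [89.5 84.6] 71.1
tub_mouth 0.73 [318.9, 130.7] 340 [402.7 268.3] [44.8  7.8] 86.7
```

View pics/w1.png

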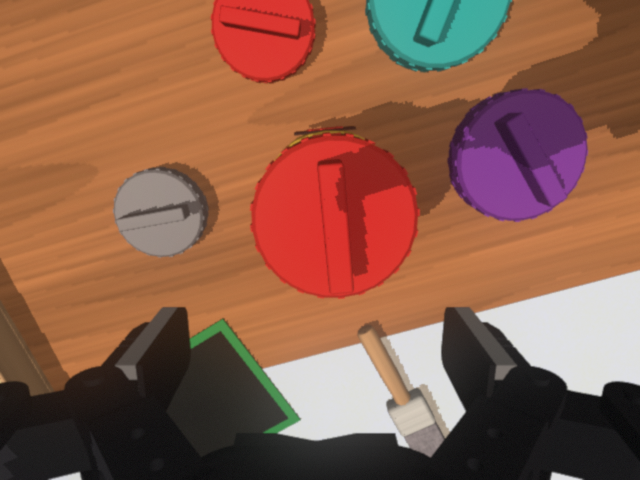

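The cap's bar top in the wrist picture has corners at about (319,161), (341,160), (353,290) and (329,292). The lid circle is centred at about (334,216).

```bash
python3 - <<'E'
from h import *
P=T('wrist'); c=toz('wrist',[[319,161],[341,160],[353,290],[329,292]],.156,P)[:,:2]*1e3
print(c.round(1),c.mean(0)); a=(c[0]+c[1])/2; b=(c[2]+c[3])/2; d=a-b; print(np.degrees(np.arctan2(d[1],d[0])),np.hypot(*d))
for n,k in (('top',1),('scene',1)):
    im=camera(n)
    for d in masks_of('cap_grip',n):
        r=rect(n,d['pixels'],.13)
        print(n,d['conf'],r)
def circ(mask,n,z,P=None):
    cs=max(cv2.findContours(mask.astype(np.uint8),0,1)[0],key=len)[:,0]
    w=toz(n,cs,z,P)[:,:2]*1e3; return cv2.fitEllipse(w.astype(np.float32))
im=camera('wrist'); d=masks_of('cap_grip','wrist')[0]; print(circ(d['pixels'],'wrist',.13,P))
x,y=460.1,261
go(x,y,250,163.5)
E
```

```text
[[416.9 261.3]
 [420.1 274. ]
 [502.2 259.1]
 [499.1 243.8]] [459.58471654 259.54181532]
168.8445573836957 83.77938977617136
top 0.85 (array([456.5, 249.5]), array([114.1, 103.7]), -27.7)
top 0.77 (array([425.6,  89.5]), array([78.3, 73.8]), -0.3)
top 0.72 (array([323.1, 206.1]), array([75.5, 42.2]), 32.0)
scene 0.95 (array([490.6,  33.5]), array([85.7, 74. ]), -47.8)
scene 0.92 (array([381. , 300.8]), array([113.3,  94.6]), 66.2)
scene 0.84 (array([468.1, 248.8]), array([134.6, 113.3]), -60.8)
scene 0.79 (array([378.6, 162.8]), array([89.6, 76.9]), -47.8)
scene 0.62 (array([ 629.2, -190.4]), array([21.7, 13.8]), -47.7)
scene 0.61 (array([527.1, 333.9]), array([118. ,  97.9]), -47.6)
((338.60107421875, 250.3106689453125), (47.765586853027344, 64.9347152709961), 161.65528869628906)
go [ 2.9 13.3 20. ] [ 0.   0.2 -0.1] then x,y dirs [[-0.96, 0.29], [0.29, 0.96]]
```

Call:
jog_arm --deltas '[[[0,0,0,0,0.2,-5.3,60],[1.2,11,20,0,0,0,45],[0,0,40,0,0,0,45],[0,0,40,0,0,0,45],[0,0,0,0,0,0,45]]]'

```text
clock: 7.2
eef_pos: [0.4624, 0.2576, 0.171]
tool_rot: [0.099, 0.995, 0.002, 0.004]
ft_force: [-0.8, -0.6, -0.2]
grip_width: 0.0447
```

```bash
python3 - <<'E'
from h import *
where(); go(459.6,260,133,168.8)
P=T('wrist'); im=camera('wrist'); cv2.imwrite('pics/w2.png',im[:,:,::-1])
E
```

```text
t 7.2 tcp [462.4 257.6 171. ] yaw 168.67 tilt [0.44 0.23] F [-0.8 -0.6 -0.2] w 44.7 q [ 0.51  0.32 -0.04  1.2  -0.    0.71]
go [ 3.4  1.6 38. ] [ 0.3  0.4 -0.1] then x,y dirs [[-0.98, 0.2], [0.2, 0.98]]
```

View pics/w2.png

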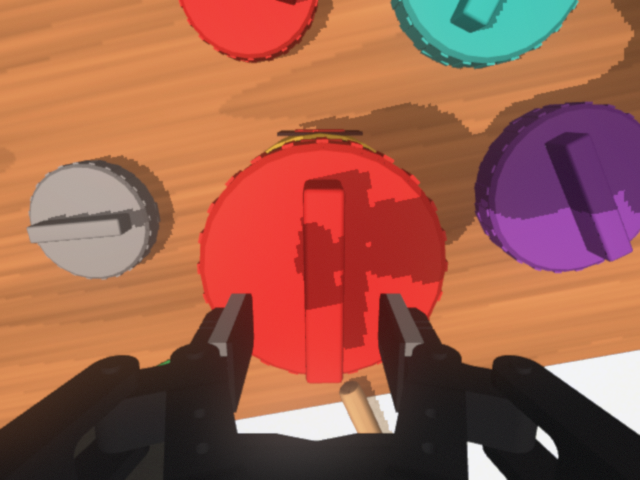

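The bar sits between the fingers (columns 304–343), parallel to the tool x axis and about 2 mm off in tool y. I'll descend and grip.

Call:
jog_arm --deltas '[[[3,2.5,10,0.3,0.4,0,45],[0,0,14,0,0,0,45],[0,0,13,0,0,0,45],[0,0,0,0,0,0,45],[0,0,0,0,0,0,30]]]'

```text
clock: 7.75
eef_pos: [0.468, 0.2655, 0.1459]
tool_rot: [0.099, 0.995, 0.006, 0.008]
ft_force: [0.3, 0.6, 0.5]
grip_width: 0.0319
```

```bash
python3 - <<'E'
from h import *
P=T('wrist'); im=camera('wrist')
where(); go(459.6,260,133,168.8)
r=(im[:,:,0]>150)&(im[:,:,1]<90); 
for v in (200,250,300): u=np.nonzero(r[v])[0]; print(v,u.min(),u.max())
b=toz('wrist',[[323.5,185],[323.5,382]],.156)
print(b)
E
```

```text
t 7.8 tcp [468.  265.5 146. ] yaw 168.59 tilt [1.05 0.64] F [-0.5  0.6  0.8] w 29.6 q [ 0.52  0.35 -0.07  1.13  0.    0.71]
go [ 7.3 -7.2 12.8] [ 0.8  0.9 -0.2] then x,y dirs [[-0.98, 0.2], [0.2, 0.98]]
200 180 421
250 159 639
300 164 437
[[0.41992223 0.27704778 0.156     ]
 [0.48966795 0.26342557 0.156     ]]
```

Call:
jog_arm --deltas '[[[7.3,-7,0,0.8,0.9,0,36],[0,0,0,0,0,0,36]]]'

```text
clock: 8.0
eef_pos: [0.4598, 0.2603, 0.1479]
tool_rot: [0.099, 0.995, 0.001, 0.001]
ft_force: [-0.7, 0.3, 0.7]
grip_width: 0.036
```

```bash
python3 - <<'E'
from h import *
where(); go(459.6,260,133,168.8)
P=T('wrist');im=camera('wrist'); cv2.imwrite('pics/w3.png',im[:,:,::-1])
E
```

```text
t 8.0 tcp [459.8 260.3 147.9] yaw 168.6 tilt [0.07 0.07] F [-0.7  0.3  0.7] w 36.0 q [ 0.51  0.35 -0.07  1.15  0.    0.71]
go [ 0.1 -0.3 14.9] [ 0.1  0.1 -0.2] then x,y dirs [[-0.98, 0.2], [0.2, 0.98]]
```

View pics/w3.png

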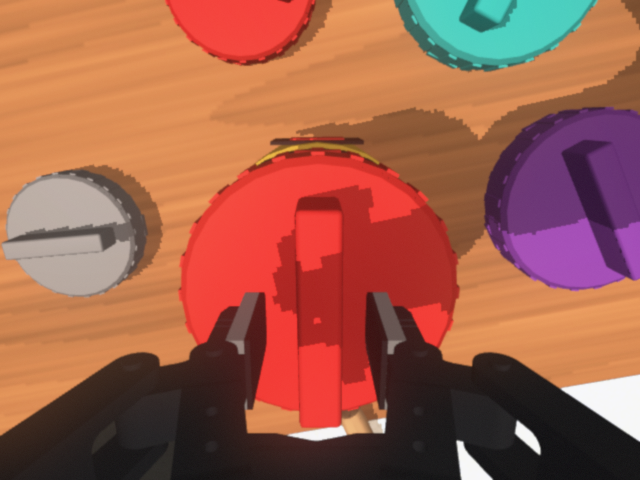

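The bar is centred between the pads (columns 297–342 at row 300). I'll lower 14 mm in small steps and close.

Call:
jog_arm --deltas '[[[0,1,5,0,0,0,36],[0,0,5,0,0,0,36],[0,0,4,0,0,0,36],[0,0,0,0,0,0,36],[0,0,0,0,0,0,36]]]'

```text
clock: 8.55
eef_pos: [0.4607, 0.2617, 0.1329]
tool_rot: [0.099, 0.995, 0.001, 0.001]
ft_force: [-0.1, 1.2, -0.4]
grip_width: 0.0361
```

```bash
python3 - <<'E'
from h import *
where(); go(459.8,261,133.5,168.8)
E
```

```text
t 8.55 tcp [460.7 261.7 132.9] yaw 168.59 tilt [0.17 0.13] F [-0.1  1.2 -0.4] w 36.1 q [ 0.52  0.36 -0.1   1.11  0.    0.72]
go [ 0.7 -0.9 -0.6] [ 0.2  0.1 -0.2] then x,y dirs [[-0.98, 0.2], [0.2, 0.98]]
```

Call:
jog_arm --deltas '[[[0.7,-0.5,-0.6,0.1,0.1,-0.2,10],[0,0,0,0,0,0,10],[0,0,0,0,0,0,10],[0,0,0,0,0,0,10],[0,0,0,0,0,0,10]]]'

```text
clock: 9.05
eef_pos: [0.4597, 0.2614, 0.1336]
tool_rot: [0.097, 0.995, 0.0, 0.0]
ft_force: [0.1, 0.4, -1.0]
grip_width: 0.0148
```

```bash
python3 - <<'E'
from h import *
where(); go(459.8,261,133.5,168.8)
E
```

```text
t 9.05 tcp [459.7 261.4 133.6] yaw 168.82 tilt [0.02 0.05] F [ 0.1  0.4 -1. ] w 14.8 q [ 0.52  0.36 -0.09  1.12  0.    0.71]
go [-0.2 -0.4  0.1] [0. 0. 0.] then x,y dirs [[-0.98, 0.19], [0.19, 0.98]]
```

Gripped at a width of 14.8 mm. Locked reference: TCP (459.7, 261.4, 133.6), yaw 168.8. I'll press about 10.5 mm.

Call:
jog_arm --deltas '[[[0,0,4,0,0,0,10],[0,0,4,0,0,0,10],[0,0,3,0,0,0,10],[0,0,0,0,0,0,10],[0,0,0,0,0,0,10]]]'

```text
clock: 9.55
eef_pos: [0.4597, 0.2614, 0.1283]
tool_rot: [0.097, 0.995, 0.002, 0.002]
ft_force: [-2.7, -0.4, 8.1]
grip_width: 0.0149
```

```bash
python3 - <<'E'
from h import *
where(); go(459.7,261.4,123,168.8)
E
```

```text
t 9.55 tcp [459.7 261.4 128.3] yaw 168.82 tilt [0.23 0.16] F [-2.7 -0.4  8.1] w 14.9 q [ 0.52  0.36 -0.11  1.1   0.    0.71]
go [ 0.  -0.   5.3] [0.2 0.2 0. ] then x,y dirs [[-0.98, 0.19], [0.19, 0.98]]
```

Call:
jog_arm --deltas '[[[0,0,4,0.1,0.1,0,10],[0,0,3,0,0,0,10],[0,0,2,0,0,0,10]]]'

```text
clock: 9.85
eef_pos: [0.4598, 0.2615, 0.1245]
tool_rot: [0.097, 0.995, 0.002, 0.003]
ft_force: [-3.8, -1.2, 12.9]
grip_width: 0.015
```

Call:
jog_arm --deltas '[[[0,0,2,0,0,0,10],[0,0,2,0,0,0,10]]]'

```text
clock: 10.05
eef_pos: [0.4597, 0.2614, 0.1242]
tool_rot: [0.097, 0.995, 0.003, 0.004]
ft_force: [-3.5, -2.5, 11.7]
grip_width: 0.0145
```

Call:
jog_arm --deltas '[[[0,0,2,0,0,0,10],[0,0,2,0,0,0,10]]]'

```text
clock: 10.25
eef_pos: [0.4597, 0.2614, 0.124]
tool_rot: [0.097, 0.995, 0.003, 0.005]
ft_force: [-3.1, -1.3, 13.2]
grip_width: 0.015
```

```bash
python3 - <<'E'
from h import *
where(); go(459.7,261.4,123,168.8)
E
```

```text
t 10.25 tcp [459.7 261.4 124. ] yaw 168.82 tilt [0.57 0.32] F [-3.1 -1.3 13.2] w 15.0 q [ 0.52  0.36 -0.12  1.08 -0.    0.71]
go [ 0. -0.  1.] [0.4 0.5 0. ] then x,y dirs [[-0.98, 0.19], [0.19, 0.98]]
```

Call:
jog_arm --deltas '[[[0,0,2.6,0.3,0.3,0,10],[0,0,2.4,0.1,0.1,-5,10],[0,0,2.4,0.1,0.1,-7,10],[0,0,2.4,0.1,0.1,-7,10]]]'

```text
clock: 10.65
eef_pos: [0.4599, 0.261, 0.1225]
tool_rot: [-0.074, 0.997, -0.001, 0.002]
ft_force: [-4.3, -2.9, 13.2]
grip_width: 0.0149
```

```bash
python3 - <<'E'
from h import *
where(); go(459.7,261.4,123,258)
E
```

```text
t 10.65 tcp [459.9 261.  122.5] yaw -171.52 tilt [ 0.2  -0.09] F [-4.3 -2.9 13.2] w 14.9 q [ 0.52  0.37 -0.11  1.09 -0.    0.37]
go [ 0.1  0.4 -0.5] [ -0.2   0.1 -69.5] then x,y dirs [[-0.99, -0.15], [-0.15, 0.99]]
```

Call:
jog_arm --deltas '[[[0,0,2,0.1,0,-8,10],[0,0,2,0,0.1,-8,10],[0,0,2,0,0.1,-8,10],[0,0,2,0,0.1,-8,10],[0,0,2,0,0.1,-8,10]]]'

```text
clock: 11.15
eef_pos: [0.4605, 0.26, 0.1233]
tool_rot: [-0.423, 0.906, -0.003, 0.002]
ft_force: [-3.6, -3.6, 13.1]
grip_width: 0.0149
```

```bash
python3 - <<'E'
from h import *
where(); go(459.7,261.4,123,258)
E
```

```text
t 11.15 tcp [460.5 260.  123.3] yaw -129.91 tilt [ 0.32 -0.25] F [-3.6 -3.6 13.1] w 14.9 q [ 0.52  0.37 -0.11  1.09 -0.01 -0.36]
go [-0.6  1.5  0.3] [ -0.4  -0.1 -27.9] then x,y dirs [[-0.64, -0.77], [-0.77, 0.64]]
```

Call:
jog_arm --deltas '[[[-0.3,0.7,2,-0.2,0,-8,10],[-0.3,0.5,2,0,0,-8,10],[0,0.2,2,0,0,-8,10],[0,0,1,0,0,-4,10],[0,0,0,0,0,0,10]]]'

```text
clock: 11.65
eef_pos: [0.4612, 0.2597, 0.1265]
tool_rot: [-0.638, 0.77, -0.004, 0.004]
ft_force: [-2.5, -1.5, 10.1]
grip_width: 0.0144
```

Call:
jog_arm --deltas '[[[0,0,-1,0,0,0,10],[0,0,-1,0,0,0,10],[0,0,-2,0,0,0,10],[0,0,-2,0,0,0,10],[0,0,0,0,0,0,10]]]'

```text
clock: 12.15
eef_pos: [0.4614, 0.26, 0.1373]
tool_rot: [-0.638, 0.77, -0.004, 0.007]
ft_force: [0.8, 0.4, 0.1]
grip_width: 0.015
```

```bash
python3 - <<'E'
from h import *
where(); go(459.7,261.4,136.6,258)
E
```

```text
t 12.15 tcp [461.4 260.  137.3] yaw -100.71 tilt [0.86 0.18] F [0.8 0.4 0.1] w 15.0 q [ 0.52  0.35 -0.1   1.11 -0.   -0.87]
go [-1.   2.   0.7] [-0.8  0.3  1.3] then x,y dirs [[-0.19, -0.98], [-0.98, 0.19]]
```

Unlocked: it rose 3.7 mm and the force is about 0. I'll straighten and lift.

Call:
jog_arm --deltas '[[[0,0.5,-3,-0.6,0.3,0,10],[0,0,-5,0,0,0,10],[0,0,-6,0,0,0,10],[0,0,-8,0,0,0,10],[0,0,-8,0,0,0,10]]]'

```text
clock: 12.65
eef_pos: [0.4598, 0.2592, 0.1664]
tool_rot: [-0.638, 0.77, -0.001, -0.002]
ft_force: [0.0, -0.2, -1.0]
grip_width: 0.0145
```

Call:
jog_arm --deltas '[[[0,0,-10,0,0,0,10],[0,0,-12,0,0,0,10],[0,0,-12,0,0,0,10],[0,0,-12,0,0,0,10],[0,0,-8,0,0,0,10]]]'

```text
clock: 13.15
eef_pos: [0.4602, 0.2597, 0.2263]
tool_rot: [-0.638, 0.77, -0.001, -0.0]
ft_force: [0.2, 0.2, -2.2]
grip_width: 0.0149
```

```bash
python3 - <<'E'
from h import *
where(); go(652.8,63.8,215,258)
P=T('wrist'); im=camera('wrist'); s=camera('top'); f=np.hstack([cv2.resize(im,(400,300)),s[140:320,130:370].repeat(1,0)[:,:].copy() if 0 else cv2.resize(s[140:320,130:370],(400,300))]); cv2.imwrite('pics/l1.png',f[:,:,::-1])
for d in masks_of('mat_top','top')[:1]: print(d['conf'],rect('top',d['pixels'],.003))
E
```

```text
t 13.15 tcp [460.2 259.7 226.3] yaw -100.72 tilt [ 0.06 -0.13] F [ 0.2  0.2 -2.2] w 14.9 q [ 0.52  0.3   0.07  1.34 -0.   -0.87]
go [ 156.6 -225.6   12. ] [-0.1 -0.1  1.3] then x,y dirs [[-0.19, -0.98], [-0.98, 0.19]]
0.67 (array([654. ,  63.9]), array([155.1, 151.2]), -73.3)
```

View pics/l1.png

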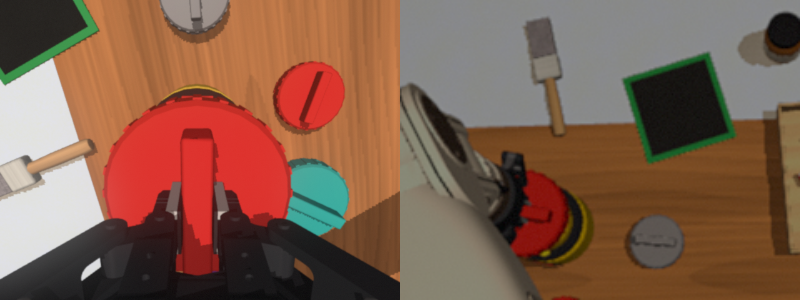

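The cap is off and held upright, with the tub neck visible behind it. I'll carry it to the mat gently.

Call:
jog_arm --deltas '[[[5,-7,0,0,0,0,10],[11,-16,0,0,0,0,10],[12,-17,0,0,0,0,10],[12,-17,0,0,0,0,10],[12,-17,0,0,0,0,10]]]'

```text
clock: 13.8
eef_pos: [0.5231, 0.1924, 0.2219]
tool_rot: [-0.64, 0.768, -0.0, -0.004]
ft_force: [-0.3, 1.5, -1.1]
grip_width: 0.0145
```

Call:
jog_arm --deltas '[[[12,-17,0,0,0,0,10],[12,-17,0,0,0,0,10],[12,-17,0,0,0,0,10],[12,-17,0,0,0,0,10],[12,-17,0,0,0,0,10]]]'

```text
clock: 14.3
eef_pos: [0.5978, 0.1108, 0.2163]
tool_rot: [-0.639, 0.769, 0.001, -0.008]
ft_force: [0.8, 0.0, -0.6]
grip_width: 0.0145
```

```bash
python3 - <<'E'
from h import *
where(); go(653,63.8,120,258)
E
```

```text
t 14.3 tcp [597.8 110.8 216.3] yaw -100.51 tilt [-0.8  -0.51] F [ 0.8  0.  -0.6] w 14.5 q [ 0.19  0.48  0.31  1.42 -0.01 -1.2 ]
go [ 35.1 -64.   95.9] [ 0.7 -0.7  1.5] then x,y dirs [[-0.18, -0.98], [-0.98, 0.18]]
```

Call:
jog_arm --deltas '[[[9,-16,8,0.3,-0.3,0.5,10],[9,-16,16,0.2,-0.2,0.4,10],[9,-16,20,0.2,-0.2,0.4,10],[8,-14,24,0,0,0,10],[0,0,18,0,0,0,10]]]'

```text
clock: 14.8
eef_pos: [0.657, 0.057, 0.1223]
tool_rot: [-0.628, 0.778, -0.0, 0.001]
ft_force: [-0.3, 0.7, -0.8]
grip_width: 0.0149
```

Call:
jog_arm --deltas '[[[0,0,10,0,0,0,10],[0,0,0,0,0,0,10],[0,0,0,0,0,0,10]]]'

```text
clock: 15.1
eef_pos: [0.6535, 0.0553, 0.1039]
tool_rot: [-0.627, 0.779, 0.003, -0.004]
ft_force: [0.0, -1.0, -0.3]
grip_width: 0.0148
```

```bash
python3 - <<'E'
from h import *
where(); go(653,63.8,60,258)
E
```

```text
t 15.1 tcp [653.5  55.3 103.9] yaw -102.27 tilt [-0.56 -0.01] F [ 0.  -1.  -0.3] w 14.8 q [ 0.08  0.63  0.27  1.22  0.   -1.27]
go [-8.3  1.9 43.9] [ 0.5 -0.1 -0.3] then x,y dirs [[-0.21, -0.98], [-0.98, 0.21]]
```

Call:
jog_arm --deltas '[[[-8,2,8,0.4,-0.1,0,10],[0,0,14,0,0,0,10],[0,0,14,0,0,0,10],[0,0,8,0,0,0,10],[0,0,4,0,0,0,10]]]'

```text
clock: 15.6
eef_pos: [0.6564, 0.0682, 0.0594]
tool_rot: [-0.629, 0.777, -0.002, 0.005]
ft_force: [-0.4, -0.2, 0.2]
grip_width: 0.0151
```

Call:
jog_arm --deltas '[[[0,0,0,0,0,0,10],[0,0,0,0,0,0,10]]]'

```text
clock: 15.8
eef_pos: [0.6566, 0.0691, 0.0599]
tool_rot: [-0.629, 0.777, -0.002, 0.005]
ft_force: [0.7, 0.1, -1.7]
grip_width: 0.0148
```

```bash
python3 - <<'E'
from h import *
where(); go(653,63.8,38.6,258)
E
```

```text
t 15.8 tcp [656.6  69.1  59.9] yaw -102.0 tilt [0.61 0.16] F [ 0.7  0.1 -1.7] w 14.8 q [ 0.1   0.66  0.2   1.1   0.   -1.26]
go [ 6.   2.6 21.3] [-0.6  0.3 -0. ] then x,y dirs [[-0.21, -0.98], [-0.98, 0.21]]
```

Call:
jog_arm --deltas '[[[4,2,4,-0.5,0.3,0,10],[0,0,5,0,0,0,10],[0,0,5,0,0,0,10],[0,0,4,0,0,0,10],[0,0,0,0,0,0,10]]]'

```text
clock: 16.3
eef_pos: [0.6548, 0.0651, 0.0421]
tool_rot: [-0.629, 0.777, -0.001, 0.001]
ft_force: [-0.6, -0.2, -0.3]
grip_width: 0.015
```

```bash
python3 - <<'E'
from h import *
where(); go(653,63.8,38.6,258)
E
```

```text
t 16.3 tcp [654.8  65.1  42.1] yaw -102.04 tilt [ 0.19 -0.03] F [-0.6 -0.2 -0.3] w 15.0 q [ 0.1   0.68  0.18  1.07 -0.   -1.26]
go [1.6 1.5 3.5] [-0.2  0.  -0. ] then x,y dirs [[-0.21, -0.98], [-0.98, 0.21]]
```

Lower until contact shows, then release and rise.

Call:
jog_arm --deltas '[[[0,0,2,-0.2,0,0,10],[0,0,2,0,0,0,10],[0,0,1,0,0,0,10]]]'

```text
clock: 16.6
eef_pos: [0.6549, 0.065, 0.0386]
tool_rot: [-0.629, 0.777, 0.0, 0.0]
ft_force: [-3.2, -0.1, 5.9]
grip_width: 0.0149
```

```bash
python3 - <<'E'
from h import *
where()
E
```

```text
t 16.6 tcp [654.9  65.   38.6] yaw -102.05 tilt [0.01 0.02] F [-3.2 -0.1  5.9] w 14.9 q [ 0.1   0.68  0.18  1.07  0.   -1.26]
```

Contact at z 38.6, exactly as predicted. I'll release and rise.

Call:
jog_arm --deltas '[[[0,0,-0.5,0,0,0,30],[0,0,0,0,0,0,40],[0,0,0,0,0,0,40],[0,0,-10,0,0,0,40],[0,0,-25,0,0,0,60]]]'

```text
clock: 17.1
eef_pos: [0.6527, 0.0648, 0.0719]
tool_rot: [-0.629, 0.777, 0.002, -0.002]
ft_force: [0.6, -0.3, 0.5]
grip_width: 0.0534
```

Call:
jog_arm --deltas '[[[0,0,-35,0,0,0,60],[0,0,-40,0,0,0,60],[0,0,-45,0,0,0,60],[10,2,-40,0,0,0,60],[30,5,-20,0,0,0,60]]]'

```text
clock: 17.6
eef_pos: [0.6381, 0.0297, 0.2605]
tool_rot: [-0.631, 0.776, 0.002, -0.002]
ft_force: [-0.1, -0.8, 0.2]
grip_width: 0.0601
```

Call:
jog_arm --deltas '[[[40,7,0,0,0,0,60],[40,7,0,0,0,0,60],[40,7,0,0,0,0,60],[40,7,0,0,0,0,60],[40,7,0,0,0,0,60]]]'

```text
clock: 18.1
eef_pos: [0.5648, -0.1627, 0.2719]
tool_rot: [-0.634, 0.773, -0.005, 0.005]
ft_force: [0.4, 0.5, -0.7]
grip_width: 0.0599
```

```bash
python3 - <<'E'
from h import *
where(); go(540,-218,270,258)
E
```

```text
t 18.1 tcp [ 564.8 -162.7  271.9] yaw -101.34 tilt [ 0.74 -0.07] F [ 0.4  0.5 -0.7] w 59.9 q [-0.28  0.4   0.33  1.49  0.   -1.65]
go [59.1 13.5  1.6] [-0.7  0.1  0.7] then x,y dirs [[-0.2, -0.98], [-0.98, 0.2]]
```

Call:
jog_arm --deltas '[[[25,2,0,-0.3,0,0,60],[35,3,0,-0.2,0,0,60],[40,0,0,-0.1,0,0,60],[0,0,0,0,0,0,60],[0,0,0,0,0,0,60]]]'

```text
clock: 18.6
eef_pos: [0.5359, -0.2691, 0.2769]
tool_rot: [-0.63, 0.776, -0.003, 0.002]
ft_force: [0.3, 0.1, -0.4]
grip_width: 0.0601
```

```bash
cat >> h.py <<'E'
def cutters(im,P,n='wrist'):
    "red/blue heads by colour, with yaw towards shank from bright grey pixels next to it"
    hsv=cv2.cvtColor(im,cv2.COLOR_RGB2HSV); h,s,v=[hsv[...,i].astype(int) for i in range(3)]
    out=[]
    for col,m in (('red',((h<7)|(h>172))&(s>140)&(v>70)),('blue',(h>100)&(h<130)&(s>110)&(v>50))):
        k,l,st,_=cv2.connectedComponentsWithStats(cv2.morphologyEx(m.astype(np.uint8),cv2.MORPH_CLOSE,np.ones((5,5))))
        for i in range(1,k):
            if st[i,4]<60: continue
            c,sd,a=rect(n,l==i,.021,P)
            if not (22<sd[0]<48 and sd[1]>10): continue
            hd=np.zeros_like(m,np.uint8); hd[l==i]=1
            e=np.array([np.cos(np.radians(a)),np.sin(np.radians(a))])
            def br(sg):
                q=[np.r_[(c+sg*e*(sd[0]/2+r))/1e3,.017] for r in (5,7,9)]
                return np.mean([s[int(b),int(a_)] for a_,b in pix(n,q,P)])
            sg=1 if br(1)<br(-1) else -1
            out.append((col,c,sd,round((a if sg>0 else a+180)%360,1),[round(br(1)),round(br(-1))],st[i,:4]))
            print(*out[-1])
    return out
E
python3 - <<'E'
from h import *
where(); P=T('wrist'); im=camera('wrist'); cv2.imwrite('pics/c1.png',im[:,:,::-1]); cutters(im,P)
t=camera('top'); cutters(t,T('top'),'top')
E
```

```text
t 18.6 tcp [ 535.9 -269.1  276.9] yaw -101.84 tilt [ 0.44 -0.15] F [ 0.3  0.1 -0.4] w 60.1 q [-0.47  0.43  0.39  1.52  0.   -1.83]
red [ 591.6 -282.4] [29.4 17. ] 346.4 [38, 102] [241 184  32  19]
red [ 527.9 -219.8] [29.7 17. ] 335.7 [40, 105] [319 231  32  23]
red [ 528.8 -141.8] [31.7 17.9] 299.5 [39, 112] [333 298  27  32]
```

View pics/c1.png

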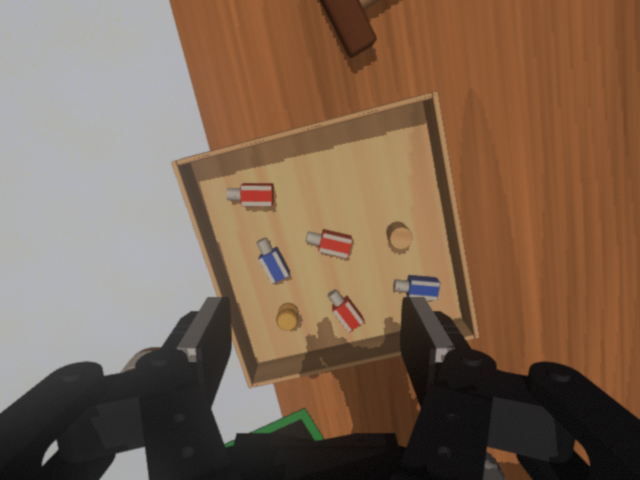

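The wrist picture shows the reds at (257,195), (336,244) and (347,313), the blues at (274,266) and (423,287), the dowel at (401,236) and the knob at (287,317). My colour fits gave all three red positions. I'll start with cutter A at (591.6, -282.4), tool yaw 166.

Call:
jog_arm --deltas '[[[0,0,0,0,0,8.4,45],[0,0,0,0,0,8.4,45],[0,0,0,0,0,8.4,45],[0,0,0,0,0,8.4,45],[0,0,0,0,0,8.4,45]]]'

```text
clock: 19.2
eef_pos: [0.5385, -0.2607, 0.2779]
tool_rot: [-0.304, 0.953, -0.002, 0.004]
ft_force: [0.7, -0.4, 0.2]
grip_width: 0.045
```

Call:
jog_arm --deltas '[[[0,0,10,0,0,8.4,45],[0,0,20,0,0,8.4,45],[0,0,20,0,0,8.4,45],[0,0,20,0,0,8.4,45],[0,0,20,0,0,8.4,45]]]'

```text
clock: 19.7
eef_pos: [0.5449, -0.2532, 0.1908]
tool_rot: [0.066, 0.998, -0.002, 0.009]
ft_force: [0.4, -0.5, 0.4]
grip_width: 0.045
```

```bash
python3 - <<'E'
from h import *
where(); go(593,-283,110,166.4)
E
```

```text
t 19.7 tcp [ 544.9 -253.2  190.8] yaw 172.38 tilt [ 1.04 -0.27] F [ 0.4 -0.5  0.4] w 45.0 q [-0.44  0.45  0.19  1.3   0.   -0.3 ]
go [-50.1 -23.   81.8] [-0.1  1.1  6. ] then x,y dirs [[-0.99, 0.13], [0.13, 0.99]]
```

Call:
jog_arm --deltas '[[[0,0,0,0,0.8,6,45],[-25,-9,25,0,0.2,0,45],[-24,-9,30,0,0,0,45],[0,0,0,0,0,0,45],[0,0,0,0,0,0,45]]]'

```text
clock: 20.2
eef_pos: [0.5902, -0.273, 0.1312]
tool_rot: [0.116, 0.993, 0.001, -0.003]
ft_force: [1.1, 0.2, 1.0]
grip_width: 0.0447
```

```bash
python3 - <<'E'
from h import *
where(); P=T('wrist'); im=camera('wrist'); cutters(im,P); go(593,-283,50,166.4)
E
```

```text
t 20.2 tcp [ 590.2 -273.   131.2] yaw 166.7 tilt [-0.31  0.16] F [1.1 0.2 1. ] w 44.7 q [-0.43  0.6   0.29  1.27  0.   -0.2 ]
red [ 530.8 -141.9] [34.1 20.8] 294.7 [39, 109] [485  54  68  60]
red [ 529.  -216.7] [29.8 13.7] 332.8 [37, 104] [369  84  39  58]
red [ 592.2 -279.8] [29.5 18.2] 346.7 [38, 101] [291 218  31  47]
go [-6.1 -9.4 80.7] [ 0.1 -0.4  0.3] then x,y dirs [[-0.97, 0.23], [0.23, 0.97]]
```

Call:
jog_arm --deltas '[[[-5.5,-6.6,15,0.1,-0.4,0,42],[0,0,20,0,0,0,42],[0,0,25,0,0,0,42],[0,0,20,0,0,0,42],[0,0,10,0,0,0,42]]]'

```text
clock: 20.75
eef_pos: [0.5983, -0.2783, 0.0506]
tool_rot: [0.113, 0.994, -0.003, 0.008]
ft_force: [0.5, 0.7, -0.0]
grip_width: 0.042
```

Call:
jog_arm --deltas '[[[0,0,0,0,0,0,42],[0,0,0,0,0,0,42]]]'

```text
clock: 20.95
eef_pos: [0.5981, -0.2773, 0.0521]
tool_rot: [0.113, 0.994, -0.002, 0.008]
ft_force: [-0.2, -0.4, 0.6]
grip_width: 0.0419
```

```bash
python3 - <<'E'
from h import *
where(); P=T('wrist'); im=camera('wrist'); cutters(im,P); go(594,-280.5,9,166.6)
E
```

```text
t 20.95 tcp [ 598.1 -277.3   52.1] yaw 167.08 tilt [ 0.93 -0.39] F [-0.2 -0.4  0.6] w 41.9 q [-0.43  0.66  0.18  1.07  0.   -0.21]Traceback (most recent call last):
  File "<stdin>", line 2, in <module>
  File "h.py", line 52, in cutters
    sg=1 if br(1)<br(-1) else -1
                  ~~^^^^
  File "h.py", line 51, in br
    return np.mean([s[int(b),int(a_)] for a_,b in pix(n,q,P)])
                    ~^^^^^^^^^^^^^^^^
IndexError: index 656 is out of bounds for axis 1 with size 640
```

Call:
jog_arm --deltas '[[[3.3,-4,5,-0.2,0.9,0.4,42],[0,0,12,0,0,0,42],[0,0,12,0,0,0,42],[0,0,7,0,0,0,42],[0,0,3,0,0,0,42]]]'

```text
clock: 21.5
eef_pos: [0.596, -0.2821, 0.0136]
tool_rot: [0.117, 0.993, -0.001, 0.003]
ft_force: [-0.1, 0.5, 0.3]
grip_width: 0.0422
```

```bash
sed -i 's/s\[int(b),int(a_)\]/s[min(max(int(b),0),479),min(max(int(a_),0),639)]/' h.py; python3 - <<'E'
from h import *
where(); go(594,-280.5,9,166.6)
E
```

```text
t 21.5 tcp [ 596.  -282.1   13.6] yaw 166.62 tilt [ 0.36 -0.12] F [-0.1  0.5  0.3] w 42.2 q [-0.44  0.7   0.15  1.01  0.   -0.21]
go [2.4 1.1 4.6] [-0.   0.4  0. ] then x,y dirs [[-0.97, 0.23], [0.23, 0.97]]
```

Call:
jog_arm --deltas '[[[2,1,3.5,0,0.3,0,42],[0,0,0,0,0,0,14],[0,0,0,0,0,0,14],[0,0,0,0,0,0,14],[0,0,0,0,0,0,14]]]'

```text
clock: 22.0
eef_pos: [0.5939, -0.2803, 0.0091]
tool_rot: [0.116, 0.993, -0.0, -0.0]
ft_force: [0.4, -0.2, -0.5]
grip_width: 0.0183
```

Call:
jog_arm --deltas '[[[0,0,0,0,0,0,14],[0,0,-10,0,0,0,14],[0,0,-20,0,0,0,14],[0,0,-30,0,0,0,14],[0,0,-35,0,0,0,14]]]'

```text
clock: 22.5
eef_pos: [0.5898, -0.2783, 0.1019]
tool_rot: [0.116, 0.993, 0.002, -0.006]
ft_force: [0.9, -0.8, -0.2]
grip_width: 0.0183
```

Call:
jog_arm --deltas '[[[0,0,-40,0,0,0,14],[0,0,-40,0,0,0,14],[0,0,-20,0,0,0,14]]]'

```text
clock: 22.8
eef_pos: [0.5912, -0.2789, 0.2105]
tool_rot: [0.116, 0.993, 0.001, -0.004]
ft_force: [1.4, -0.3, -1.0]
grip_width: 0.0182
```

```bash
python3 - <<'E'
from h import *
where(); go(460.3,260.7,210,166)
E
```

```text
t 22.8 tcp [ 591.2 -278.9  210.5] yaw 166.63 tilt [-0.46  0.19] F [ 1.4 -0.3 -1. ] w 18.2 q [-0.44  0.57  0.45  1.46 -0.   -0.21]
go [252.1 494.7   3.4] [ 0.1 -0.5  0.6] then x,y dirs [[-0.97, 0.23], [0.23, 0.97]]
```

Gripped at 18 mm. I'll carry it to the tub.

Call:
jog_arm --deltas '[[[10,20,0,0,-0.3,0,14],[20,39,0,0,0,0,14],[20,39,0,0,0,0,14],[20,39,0,0,0,0,14],[20,39,0,0,0,0,14]]]'

```text
clock: 23.3
eef_pos: [0.5477, -0.0888, 0.2205]
tool_rot: [0.122, 0.992, -0.002, 0.009]
ft_force: [0.6, -0.1, -0.2]
grip_width: 0.0182
```

Call:
jog_arm --deltas '[[[20,39,0,0,0,0,14],[20,39,0,0,0,0,14],[20,39,0,0,0,0,14],[20,39,0,0,0,0,14],[20,39,0,0,0,0,14]]]'

```text
clock: 23.8
eef_pos: [0.4951, 0.1327, 0.2242]
tool_rot: [0.123, 0.992, -0.001, 0.013]
ft_force: [1.2, 0.0, -0.0]
grip_width: 0.0186
```

```bash
python3 - <<'E'
from h import *
where(); go(460.3,260.7,180,166)
E
```

```text
t 23.8 tcp [495.1 132.7 224.2] yaw 165.88 tilt [ 1.46 -0.27] F [ 1.2  0.  -0. ] w 18.6 q [ 0.27  0.25 -0.    1.3  -0.01  0.51]
go [ 66.1 115.6  42.7] [ 0.1  1.5 -0.1] then x,y dirs [[-0.97, 0.24], [0.24, 0.97]]
```

Call:
jog_arm --deltas '[[[17,30,0,0,0.7,0,14],[20,34,6,0,0.5,0,14],[17,26,10,0,0.3,0,14],[6,10,10,0,0,0,14],[0,0,0,0,0,0,14]]]'

```text
clock: 24.3
eef_pos: [0.4582, 0.2543, 0.2024]
tool_rot: [0.118, 0.993, 0.004, 0.003]
ft_force: [0.3, 0.3, -0.4]
grip_width: 0.0183
```

```bash
python3 - <<'E'
from h import *
where(); go(460.3,260.7,112,166)
P=T('wrist'); im=camera('wrist'); cv2.imwrite('pics/t1.png',im[:,:,::-1])
E
```

```text
t 24.3 tcp [458.2 254.3 202.4] yaw 166.4 tilt [0.39 0.36] F [ 0.3  0.3 -0.4] w 18.3 q [0.51 0.29 0.   1.27 0.   0.74]
go [-0.1  6.  90.4] [0.4 0.3 0.4] then x,y dirs [[-0.97, 0.24], [0.24, 0.97]]
```

View pics/t1.png

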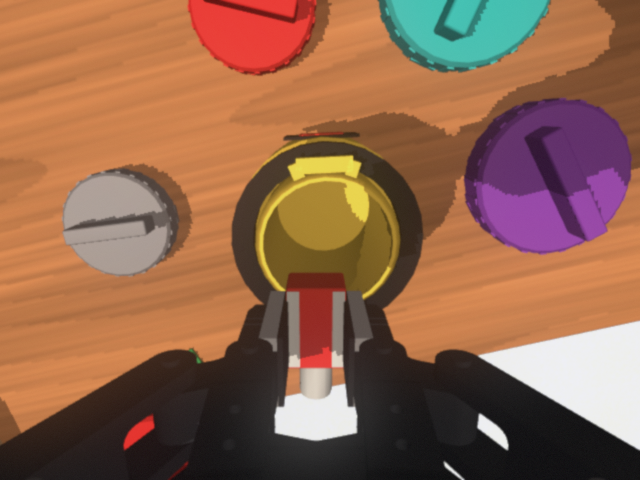

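The tub is open, its rim spanning columns 258–399 at row 240 with a lug at (325,165). The cutter is held by its head. I'll measure the rim to pin down the tub's axis.

```bash
python3 - <<'E'
from h import *
P=T('wrist'); w=toz('wrist',[[258,242],[399,242],[328,177]],.112,P)[:,:2]*1e3; print(w.round(1), w[:2].mean(0), np.hypot(*(w[0]-w[1])))
A=np.c_[2*w,np.ones(3)]; s=np.linalg.solve(A,(w**2).sum(1)); print('circ',s[:2],np.sqrt(s[2]+s[0]**2+s[1]**2))
lug=toz('wrist',[[289,167],[361,165]],.11,P)[:,:2]*1e3; print(lug, lug.mean(0))
E
```

```text
[[450.7 222.2]
 [469.9 300.4]
 [424.1 269.4]] [460.31753868 261.30762454] 80.47174366519651
circ [463.51277696 260.52457531] 40.3701386661255
[[414.04831818 249.93377807]
 [422.31119161 288.46240824]] [418.1797549  269.19809316]
```

Call:
jog_arm --deltas '[[[3,6.5,12,0.4,0.3,0,14],[0,0,20,0,0,0,14],[0,0,20,0,0,0,14],[0,0,10,0,0,0,14],[0,0,0,0,0,0,14]]]'

```text
clock: 24.85
eef_pos: [0.4612, 0.2571, 0.1402]
tool_rot: [0.123, 0.992, 0.001, 0.002]
ft_force: [-0.1, -0.6, -0.5]
grip_width: 0.0181
```

```bash
python3 - <<'E'
from h import *
where(); go(457,261.5,112,166)
E
```

```text
t 24.85 tcp [461.2 257.1 140.2] yaw 165.82 tilt [0.27 0.06] F [-0.1 -0.6 -0.5] w 18.1 q [ 0.51  0.35 -0.09  1.13 -0.    0.76]
go [ 5.2  3.2 28.2] [ 0.1  0.2 -0.2] then x,y dirs [[-0.97, 0.24], [0.24, 0.97]]
```

Call:
jog_arm --deltas '[[[5,3.5,8,0.1,0.2,0,14],[0,0,10,0,0,0,14],[0,0,9,0,0,0,14],[0,0,0,0,0,0,14],[0,0,0,0,0,0,40]]]'

```text
clock: 25.35
eef_pos: [0.4586, 0.2618, 0.1126]
tool_rot: [0.124, 0.992, 0.001, 0.001]
ft_force: [0.6, 0.1, 0.5]
grip_width: 0.0315
```

Call:
jog_arm --deltas '[[[0,0,0,0,0,0,40],[0,0,0,0,0,0,40],[0,0,-15,0,0,0,40],[0,0,-40,0,0,0,40],[0,0,-40,0,0,0,40]]]'

```text
clock: 25.85
eef_pos: [0.4552, 0.2601, 0.2055]
tool_rot: [0.124, 0.992, -0.002, -0.003]
ft_force: [-0.1, 0.6, -0.8]
grip_width: 0.0399
```

```bash
python3 - <<'E'
from h import *
where(); go(529,-150,200,153)
P=T('wrist'); im=camera('wrist'); cv2.imwrite('pics/t2.png',im[:,:,::-1])
hsv=cv2.cvtColor(im[150:330,230:430],cv2.COLOR_RGB2HSV); print('red px in tub',(((hsv[...,0]<7)|(hsv[...,0]>172))&(hsv[...,1]>140)&(hsv[...,2]>60)).sum())
for n in ['top']: cutters(camera(n),T(n),n)
E
```

```text
t 25.85 tcp [455.2 260.1 205.5] yaw 165.71 tilt [-0.38 -0.24] F [-0.1  0.6 -0.8] w 39.9 q [ 0.52  0.31  0.03  1.3  -0.    0.77]
go [-172.7 -379.2    6.7] [-0.4 -0.3 12.7] then x,y dirs [[-0.97, 0.25], [0.25, 0.97]]
red px in tub 506
```

Cutter 1 is in the tub (red pixels visible inside). Next is B.

Call:
jog_arm --deltas '[[[-9,-20,0,-0.2,-0.2,0,42],[-18,-42,0,0,0,0,42],[-18,-42,0,0,0,0,42],[-18,-42,0,0,0,0,42],[-18,-42,0,0,0,0,42]]]'

```text
clock: 26.45
eef_pos: [0.4945, 0.0609, 0.2124]
tool_rot: [0.118, 0.993, 0.006, 0.009]
ft_force: [1.3, 0.3, -0.7]
grip_width: 0.0421
```

Call:
jog_arm --deltas '[[[-18,-42,0,0,0,0,42],[-18,-42,0,0,0,0,42],[-18,-42,0,0,0,0,42],[-18,-42,0,0,0,0,42],[-18,-42,0,0,0,0,42]]]'

```text
clock: 26.95
eef_pos: [0.5337, -0.1736, 0.2115]
tool_rot: [0.117, 0.993, 0.006, 0.011]
ft_force: [0.9, 0.0, -0.4]
grip_width: 0.0418
```

Call:
jog_arm --deltas '[[[-9,-20,0,0,0,0,42],[0,0,0,0,0,5.3,42],[0,0,0,0,0,5.3,42],[0,0,0,0,0,0,42]]]'

```text
clock: 27.35
eef_pos: [0.5378, -0.2049, 0.2098]
tool_rot: [0.217, 0.976, 0.006, 0.011]
ft_force: [0.3, -0.3, 1.1]
grip_width: 0.0418
```

```bash
python3 - <<'E'
from h import *
where(); P=T('wrist'); im=camera('wrist'); r=cutters(im,P); cv2.imwrite('pics/c2.png',im[:,:,::-1])
go(530,-217.5,110,155)
E
```

```text
t 27.35 tcp [ 537.8 -204.9  209.8] yaw 154.89 tilt [1.42 0.45] F [ 0.3 -0.3  1.1] w 41.8 q [-0.37  0.38  0.15  1.32  0.02  0.07]
red [ 531.4 -139.3] [29.3 10.6] 293.7 [39, 118] [368 142  36  38]
red [ 529.  -216.1] [29.6 17. ] 334.8 [38, 104] [283 181  23  38]
go [  3.6 -16.7  99.4] [1.  1.1 0. ] then x,y dirs [[-0.91, 0.42], [0.42, 0.91]]
```

Call:
jog_arm --deltas '[[[3,-16,10,1,1.1,0,42],[0,0,30,0,0,0,42],[0,0,35,0,0,0,42],[0,0,30,0,0,0,42],[0,0,20,0,0,0,42]]]'

```text
clock: 27.9
eef_pos: [0.529, -0.2212, 0.0827]
tool_rot: [0.211, 0.977, -0.003, 0.002]
ft_force: [-0.4, 0.7, -0.1]
grip_width: 0.0422
```

Call:
jog_arm --deltas '[[[0,0,10,0,0,0,42],[0,0,0,0,0,0,42],[0,0,0,0,0,0,42]]]'

```text
clock: 28.2
eef_pos: [0.5251, -0.2207, 0.0679]
tool_rot: [0.21, 0.978, -0.003, -0.003]
ft_force: [0.4, 0.5, 1.0]
grip_width: 0.0416
```

```bash
python3 - <<'E'
from h import *
where(); P=T('wrist'); im=camera('wrist'); r=cutters(im,P)
go(530.5,-217.5,9,155)
E
```

```text
t 28.2 tcp [ 525.1 -220.7   67.9] yaw 155.75 tilt [-0.39 -0.28] F [0.4 0.5 1. ] w 41.6 q [-0.39  0.5  -0.06  1.01 -0.01  0.03]
red [ 528.5 -140.3] [30.7 20.9] 289.6 [52, 121] [444 173  81  71]
red [ 529.  -214.6] [31.8 18. ] 342.3 [48, 119] [310 239  40  65]
blue [ 451.4 -152.1] [29.3 11.7] 343.2 [34, 115] [379  12  35  79]
go [-3.6  5.5 59.1] [-0.4 -0.2  0.8] then x,y dirs [[-0.91, 0.41], [0.41, 0.91]]
```

Call:
jog_arm --deltas '[[[-3.6,5.5,6,-0.4,-0.2,0.8,42],[0,0,14,0,0,0,42],[0,0,14,0,0,0,42],[0,0,12,0,0,0,42],[0,0,5,0,0,0,42]]]'

```text
clock: 28.75
eef_pos: [0.5382, -0.2187, 0.0215]
tool_rot: [0.217, 0.976, -0.001, 0.008]
ft_force: [-0.8, 0.3, -0.4]
grip_width: 0.0423
```

```bash
python3 - <<'E'
from h import *
where(); go(530.5,-216.8,9,155)
E
```

```text
t 28.75 tcp [ 538.2 -218.7   21.5] yaw 154.88 tilt [ 0.86 -0.28] F [-0.8  0.3 -0.4] w 42.3 q [-0.39  0.56 -0.1   0.9   0.    0.05]
go [ 7.9 -1.6 12.4] [ 0.1  0.9 -0.1] then x,y dirs [[-0.91, 0.42], [0.42, 0.91]]
```

Call:
jog_arm --deltas '[[[7.5,-1.5,2,0.1,0.9,0,42],[0,0,4,0,0,0,42],[0,0,4,0,0,0,42],[0,0,2,0,0,0,42]]]'

```text
clock: 29.15
eef_pos: [0.5311, -0.2168, 0.0094]
tool_rot: [0.218, 0.976, 0.0, 0.0]
ft_force: [0.2, 0.7, 0.2]
grip_width: 0.0421
```

```bash
python3 - <<'E'
from h import *
where(); go(530.5,-216.8,9,155)
E
```

```text
t 29.15 tcp [ 531.1 -216.8    9.4] yaw 154.87 tilt [0.02 0.01] F [0.2 0.7 0.2] w 42.1 q [-0.39  0.57 -0.12  0.88  0.    0.05]
go [ 0.5 -0.2  0.4] [ 0.   0.  -0.1] then x,y dirs [[-0.91, 0.42], [0.42, 0.91]]
```

Call:
jog_arm --deltas '[[[0,0,0,0,0,0,14],[0,0,0,0,0,0,14],[0,0,0,0,0,0,14],[0,0,0,0,0,0,14],[0,0,0,0,0,0,14]]]'

```text
clock: 29.65
eef_pos: [0.5316, -0.2171, 0.0102]
tool_rot: [0.218, 0.976, 0.0, 0.001]
ft_force: [-0.3, -0.1, -0.8]
grip_width: 0.0184
```

Call:
jog_arm --deltas '[[[0,0,-10,0,0,0,14],[0,0,-30,0,0,0,14],[0,0,-40,0,0,0,14],[0,0,-45,0,0,0,14],[0,0,-45,0,0,0,14]]]'

```text
clock: 30.15
eef_pos: [0.5258, -0.2148, 0.1792]
tool_rot: [0.218, 0.976, 0.002, -0.008]
ft_force: [1.1, -1.1, 0.1]
grip_width: 0.0183
```

Call:
jog_arm --deltas '[[[10,16,-30,0,0,0,14],[24,37,0,0,0,0,14],[24,37,0,0,0,0,14],[24,37,0,0,0,0,14],[24,37,0,0,0,0,14]]]'

```text
clock: 30.65
eef_pos: [0.506, -0.0229, 0.2253]
tool_rot: [0.223, 0.975, 0.001, 0.005]
ft_force: [1.4, 0.3, -0.8]
grip_width: 0.0185
```

Call:
jog_arm --deltas '[[[24,37,0,0,0,0,14],[24,37,0,0,0,0,14],[24,37,0,0,0,0,14],[24,37,0,0,0,0,14],[24,37,0,0,0,0,14]]]'

```text
clock: 31.15
eef_pos: [0.476, 0.2042, 0.2303]
tool_rot: [0.224, 0.975, 0.002, 0.008]
ft_force: [0.7, 0.0, -0.7]
grip_width: 0.0182
```

```bash
python3 - <<'E'
from h import *
where(); go(457.5,262.5,180,155)
E
```

```text
t 31.15 tcp [476.  204.2 230.3] yaw 154.08 tilt [0.98 0.04] F [ 0.7  0.  -0.7] w 18.2 q [ 0.41  0.26  0.03  1.32 -0.01  0.86]
go [42.9 43.9 50. ] [ 0.5  0.9 -0.9] then x,y dirs [[-0.9, 0.44], [0.44, 0.9]]
```

Call:
jog_arm --deltas '[[[20,20,10,0.3,0.6,0,14],[18,18,20,0.2,0.3,0,14],[4,4,20,0,0,0,14],[0,0,15,0,0,0,14],[0,0,0,0,0,0,14]]]'

```text
clock: 31.65
eef_pos: [0.4546, 0.2707, 0.1681]
tool_rot: [0.218, 0.976, 0.003, 0.002]
ft_force: [0.1, -1.0, -1.3]
grip_width: 0.0181
```

```bash
python3 - <<'E'
from h import *
where(); go(457.5,262.5,112,155)
E
```

```text
t 31.65 tcp [454.6 270.7 168.1] yaw 154.78 tilt [0.28 0.28] F [ 0.1 -1.  -1.3] w 18.1 q [ 0.54  0.33 -0.04  1.19  0.    0.98]
go [-6.  -6.5 56.1] [ 0.4  0.1 -0.2] then x,y dirs [[-0.9, 0.43], [0.43, 0.9]]
```

Call:
jog_arm --deltas '[[[-6,-6.5,6,0.3,0.1,0,14],[0,0,14,0,0,0,14],[0,0,14,0,0,0,14],[0,0,8,0,0,0,14],[0,0,0,0,0,0,14]]]'

```text
clock: 32.15
eef_pos: [0.4609, 0.2598, 0.1296]
tool_rot: [0.22, 0.976, 0.002, 0.003]
ft_force: [0.2, -0.1, -0.2]
grip_width: 0.0181
```

```bash
python3 - <<'E'
from h import *
where(); go(457.5,262.5,112,155)
E
```

```text
t 32.15 tcp [460.9 259.8 129.6] yaw 154.6 tilt [0.43 0.15] F [ 0.2 -0.1 -0.2] w 18.1 q [ 0.51  0.36 -0.11  1.1  -0.    0.96]
go [ 4.3  0.9 17.6] [ 0.3  0.3 -0.4] then x,y dirs [[-0.9, 0.43], [0.43, 0.9]]
```

Call:
jog_arm --deltas '[[[4,1,6,0.3,0.3,0,14],[0,0,7,0,0,0,14],[0,0,5,0,0,0,14],[0,0,0,0,0,0,14],[0,0,0,0,0,0,40]]]'

```text
clock: 32.65
eef_pos: [0.4592, 0.2627, 0.1124]
tool_rot: [0.22, 0.975, 0.001, 0.001]
ft_force: [-0.4, -0.1, 0.2]
grip_width: 0.0314
```

Call:
jog_arm --deltas '[[[0,0,0,0,0,0,40],[0,0,0,0,0,0,40],[0,0,-15,0,0,0,40],[0,0,-40,0,0,0,40],[0,0,-40,0,0,0,40]]]'

```text
clock: 33.15
eef_pos: [0.4554, 0.2607, 0.2044]
tool_rot: [0.22, 0.975, -0.003, -0.003]
ft_force: [1.0, 0.4, 0.6]
grip_width: 0.0401
```

```bash
python3 - <<'E'
from h import *
where(); go(530,-141,200,118)
im=camera('wrist'); cv2.imwrite('pics/t3.png',im[:,:,::-1])
E
```

```text
t 33.15 tcp [455.4 260.7 204.4] yaw 154.56 tilt [-0.46 -0.28] F [1.  0.4 0.6] w 40.1 q [ 0.52  0.31  0.03  1.3  -0.    0.96]
go [-240.  -330.7    5.8] [-0.5 -0.1 36.6] then x,y dirs [[-0.9, 0.43], [0.43, 0.9]]
```

Call:
jog_arm --deltas '[[[-13,-18,0,0,0,0,42],[-27,-38,0,0,0,0,42],[-27,-38,0,0,0,0,42],[-27,-38,0,0,0,0,42],[-27,-38,0,0,0,0,42]]]'

```text
clock: 33.7
eef_pos: [0.5, 0.0587, 0.217]
tool_rot: [0.213, 0.977, 0.006, 0.007]
ft_force: [0.8, -0.6, 0.1]
grip_width: 0.0419
```

Call:
jog_arm --deltas '[[[-27,-38,0,0,0,0,42],[-27,-38,0,0,0,0,42],[-27,-38,0,0,0,0,42],[-27,-38,0,0,0,0,42],[-14,-19,0,0,0,0,42]]]'

```text
clock: 34.2
eef_pos: [0.5413, -0.1589, 0.2179]
tool_rot: [0.215, 0.977, 0.006, 0.011]
ft_force: [0.0, 0.2, 0.5]
grip_width: 0.042
```

Call:
jog_arm --deltas '[[[0,0,0,0,0,7.4,42],[0,0,0,0,0,7.4,42],[0,0,0,0,0,7.4,42],[0,0,0,0,0,7.4,42],[0,0,0,0,0,7.4,42]]]'

```text
clock: 34.7
eef_pos: [0.5421, -0.1659, 0.2175]
tool_rot: [0.528, 0.849, 0.009, 0.01]
ft_force: [-0.2, -0.5, -0.1]
grip_width: 0.0422
```

```bash
python3 - <<'E'
from h import *
P=T('wrist'); im=camera('wrist'); where(); r=cutters(im,P); cv2.imwrite('pics/c3.png',im[:,:,::-1])
go(530,-143,110,118)
E
```

```text
t 34.75 tcp [ 542.1 -165.8  217.6] yaw 116.02 tilt [1.52 0.28] F [0.2 0.6 0.4] w 42.1 q [-0.3   0.36  0.13  1.32  0.01  0.81]
red [ 531.9 -138.5] [29.  14.8] 296.1 [39, 114] [304 149  20  38]
go [ 26.6  -3.6 107.3] [ 1.5  0.4 -2. ] then x,y dirs [[-0.44, 0.9], [0.9, 0.44]]
```

Call:
jog_arm --deltas '[[[25,-1,10,1.4,0.4,-1,42],[0,0,30,0,0,0,42],[0,0,35,0,0,0,42],[0,0,30,0,0,0,42],[0,0,25,0,0,0,42]]]'

```text
clock: 35.25
eef_pos: [0.5364, -0.1445, 0.0899]
tool_rot: [0.517, 0.856, 0.003, 0.008]
ft_force: [0.4, -1.0, 0.6]
grip_width: 0.042
```

Call:
jog_arm --deltas '[[[0,0,10,0,0,0,42],[0,0,0,0,0,0,42],[0,0,0,0,0,0,42]]]'

```text
clock: 35.55
eef_pos: [0.5344, -0.1438, 0.0768]
tool_rot: [0.515, 0.857, 0.002, 0.005]
ft_force: [0.4, -0.2, 0.3]
grip_width: 0.0418
```

```bash
python3 - <<'E'
from h import *
P=T('wrist'); im=camera('wrist'); where(); r=cutters(im,P); go(531.4,-141.8,9,117)
E
```

```text
t 35.6 tcp [ 534.6 -143.9   77.1] yaw 117.98 tilt [ 0.67 -0.17] F [ 0.2  0.4 -1.1] w 42.3 q [-0.26  0.45 -0.12  0.99  0.    0.82]
red [ 530.7 -137.8] [32.3 18.7] 294.2 [38, 113] [297 216  40  65]
blue [ 451.1 -153.3] [28.9 10.4] 342.9 [35, 117] [119 171  62  59]
blue [ 594.4 -206. ] [29.5 15.6] 286.9 [38, 97] [342 381  38  48]
go [ 3.9 -2.5 68. ] [0.5 0.5 1. ] then x,y dirs [[-0.47, 0.88], [0.88, 0.47]]
```

Call:
jog_arm --deltas '[[[5,-2,8,0.5,0.5,2.2,42],[0,0,16,0,0,0,42],[0,0,16,0,0,0,42],[0,0,10,0,0,0,42],[0,0,5,0,0,0,42]]]'

```text
clock: 36.1
eef_pos: [0.5388, -0.1427, 0.0299]
tool_rot: [0.531, 0.847, 0.003, 0.009]
ft_force: [-0.3, -0.5, 0.5]
grip_width: 0.042
```

```bash
python3 - <<'E'
from h import *
where(); go(531.4,-140.5,9,115.5)
E
```

```text
t 36.1 tcp [ 538.8 -142.7   29.9] yaw 115.78 tilt [ 1.04 -0.23] F [-0.3 -0.5  0.5] w 42.0 q [-0.26  0.51 -0.17  0.88  0.    0.86]
go [ 5.4 -6.  20.8] [0.8 0.7 0.3] then x,y dirs [[-0.43, 0.9], [0.9, 0.44]]
```

Call:
jog_arm --deltas '[[[5,-6,2,0.8,0.7,0,42],[0,0,6,0,0,0,42],[0,0,6,0,0,0,42],[0,0,4,0,0,0,42],[0,0,2,0,0,0,42]]]'

```text
clock: 36.6
eef_pos: [0.5325, -0.1412, 0.0105]
tool_rot: [0.531, 0.847, 0.001, 0.001]
ft_force: [-0.3, -0.6, -0.3]
grip_width: 0.0419
```

```bash
python3 - <<'E'
from h import *
where(); go(531.4,-140.5,9,115.5)
E
```

```text
t 36.6 tcp [ 532.5 -141.2   10.5] yaw 115.8 tilt [0.15 0.02] F [-0.3 -0.6 -0.3] w 41.9 q [-0.26  0.53 -0.19  0.85  0.    0.86]
go [ 1.1 -0.7  1.5] [0.1 0.  0.3] then x,y dirs [[-0.44, 0.9], [0.9, 0.44]]
```

Call:
jog_arm --deltas '[[[1,-0.5,1,0,0,0,42],[0,0,0,0,0,0,14],[0,0,0,0,0,0,14],[0,0,0,0,0,0,14],[0,0,0,0,0,0,14]]]'

```text
clock: 37.1
eef_pos: [0.5316, -0.1404, 0.0097]
tool_rot: [0.531, 0.847, 0.001, 0.001]
ft_force: [-0.7, 0.2, -0.3]
grip_width: 0.0184
```

Call:
jog_arm --deltas '[[[0,0,0,0,0,0,14],[0,0,-20,0,0,0,14],[0,0,-40,0,0,0,14],[0,0,-48,0,0,0,14],[0,0,-48,0,0,0,14]]]'

```text
clock: 37.6
eef_pos: [0.5246, -0.1388, 0.1608]
tool_rot: [0.531, 0.847, -0.002, -0.009]
ft_force: [1.0, 0.1, -0.8]
grip_width: 0.0184
```

Call:
jog_arm --deltas '[[[20,5,-40,0,0,0,14],[42,11,0,0,0,0,14],[42,11,0,0,0,0,14],[42,11,0,0,0,0,14],[42,11,0,0,0,0,14]]]'

```text
clock: 38.1
eef_pos: [0.4939, 0.0512, 0.2134]
tool_rot: [0.537, 0.844, 0.002, 0.001]
ft_force: [1.2, 1.3, -1.6]
grip_width: 0.018
```

Call:
jog_arm --deltas '[[[42,11,0,0,0,0,14],[42,11,0,0,0,0,14],[42,11,0,0,0,0,14],[30,8,0,0,0,0,14]]]'

```text
clock: 38.5
eef_pos: [0.4622, 0.217, 0.2143]
tool_rot: [0.536, 0.844, 0.003, 0.001]
ft_force: [0.6, -0.7, -0.9]
grip_width: 0.0184
```

```bash
python3 - <<'E'
from h import *
where(); go(459,264.5,180,116)
E
```

```text
t 38.5 tcp [462.2 217.  214.3] yaw 115.13 tilt [0.31 0.18] F [ 0.6 -0.7 -0.9] w 18.4 q [ 0.44  0.26 -0.01  1.29  0.    1.57]
go [44.3 17.1 34.4] [ 0.4 -0.  -0.9] then x,y dirs [[-0.42, 0.91], [0.91, 0.42]]
```

Call:
jog_arm --deltas '[[[20,8,5,0.3,0,0,14],[18,7,15,0,0,0,14],[4,2,20,0,0,0,14],[0,0,15,0,0,0,14],[0,0,0,0,0,0,14]]]'

```text
clock: 39.0
eef_pos: [0.4575, 0.2704, 0.1579]
tool_rot: [0.532, 0.847, 0.002, 0.0]
ft_force: [-1.2, -0.6, -0.6]
grip_width: 0.0179
```

```bash
python3 - <<'E'
from h import *
where(); go(459,264.5,112,116)
E
```

```text
t 39.0 tcp [457.5 270.4 157.9] yaw 115.72 tilt [0.12 0.16] F [-1.2 -0.6 -0.6] w 17.9 q [ 0.53  0.34 -0.05  1.17  0.    1.65]
go [-6.1 -1.3 45.9] [ 0.2 -0.1 -0.3] then x,y dirs [[-0.43, 0.9], [0.9, 0.43]]
```

Call:
jog_arm --deltas '[[[-6,-1,10,0.2,0,0,14],[0,0,14,0,0,0,14],[0,0,10,0,0,0,14],[0,0,4,0,0,0,14],[0,0,0,0,0,0,14]]]'

```text
clock: 39.5
eef_pos: [0.4609, 0.2628, 0.1198]
tool_rot: [0.533, 0.846, 0.001, 0.0]
ft_force: [0.9, 0.2, -0.9]
grip_width: 0.0185
```

```bash
python3 - <<'E'
from h import *
where(); go(459,264.5,112,116)
E
```

```text
t 39.5 tcp [460.9 262.8 119.8] yaw 115.6 tilt [0.07 0.1 ] F [ 0.9  0.2 -0.9] w 18.5 q [ 0.52  0.37 -0.11  1.08  0.    1.64]
go [ 2.3 -1.   7.8] [ 0.1 -0.1 -0.4] then x,y dirs [[-0.43, 0.9], [0.9, 0.43]]
```

Call:
jog_arm --deltas '[[[2,-1,7,0,0,0,14],[0,0,0,0,0,0,14],[0,0,0,0,0,0,40],[0,0,0,0,0,0,40],[0,0,0,0,0,0,40]]]'

```text
clock: 40.0
eef_pos: [0.4605, 0.2649, 0.1143]
tool_rot: [0.533, 0.846, 0.003, 0.001]
ft_force: [0.4, -0.5, -0.5]
grip_width: 0.0401
```

Call:
jog_arm --deltas '[[[0,0,-15,0,0,0,40],[0,0,-40,0,0,0,40],[0,0,-45,0,0,0,40],[0,0,-30,0,0,0,60],[0,0,0,0,0,0,60]]]'

```text
clock: 40.5
eef_pos: [0.4592, 0.2642, 0.2488]
tool_rot: [0.533, 0.846, 0.002, 0.001]
ft_force: [-0.2, -0.3, 0.4]
grip_width: 0.0599
```

```bash
python3 - <<'E'
from h import *
where(); a=camera('wrist'); b=camera('top'); c=camera('scene')
f=np.hstack([cv2.resize(a,(400,300)),cv2.resize(b[140:305,255:475],(400,300)),]); g=cv2.resize(c[230:400,180:440],(400,262)); g2=cv2.resize(a[80:330,180:560],(400,262))
cv2.imwrite('pics/chk.png',np.vstack([f,np.hstack([g,g2])])[:,:,::-1])
for n in('top','scene'):
  camera(n)
  for d in masks_of('cap_grip',n): print(n,d['conf'],d['at'],rect(n,d['pixels'],.035))
E
```

```text
t 40.5 tcp [459.2 264.2 248.8] yaw 115.61 tilt [0.18 0.16] F [-0.2 -0.3  0.4] w 59.9 q [0.52 0.29 0.12 1.39 0.   1.65]
top 0.97 [233.2, 329.4] (array([319. , 227.7]), array([85. , 58.2]), 27.4)
top 0.89 [297.3, 202.6] (array([652.1,  64.4]), array([117.2, 114.2]), -1.3)
top 0.64 [284.0, 283.7] (array([433.9, 100.2]), array([81.2, 80.6]), -46.1)
top 0.48 [405.9, 241.5] (array([ 533.6, -217.3]), array([242., 241.]), -87.8)
scene 0.91 [365.5, 126.7] (array([337.4, 373.5]), array([133.5, 122.2]), -84.2)
scene 0.8 [325.7, 150.6] (array([323. , 229.4]), array([98., 84.]), -47.8)
scene 0.72 [420.0, 146.9] (array([485.2, 414.2]), array([137.4, 116.2]), -55.1)
scene 0.67 [389.3, 269.9] (array([659.4,  59.7]), array([127.6, 118.4]), -50.8)
scene 0.58 [330.1, 213.0] (array([444.6,  89.1]), array([90.9, 80.8]), -47.8)
```

View pics/chk.png

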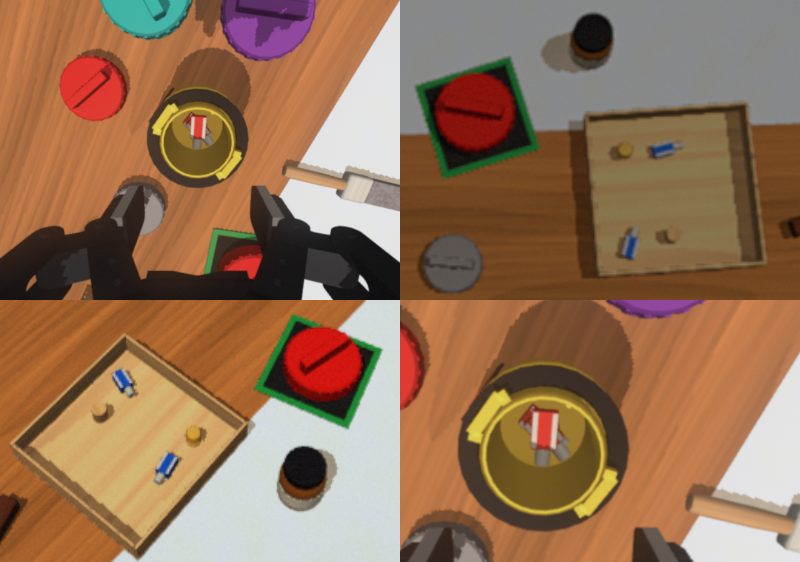

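The tub holds the red cutters. The crate now has only the two blues, the dowel and the knob. The cap is flat on the mat with its bar as I left it. Now I'll turn the wrist back and fetch the cap.

Call:
jog_arm --deltas '[[[0,0,0,0,0,-8.4,45],[0,0,0,0,0,-8.4,45],[0,0,0,0,0,-8.4,45],[0,0,0,0,0,-8.4,45],[0,0,0,0,0,-8.4,45]]]'

```text
clock: 41.35
eef_pos: [0.4535, 0.261, 0.2358]
tool_rot: [0.184, 0.983, -0.006, -0.008]
ft_force: [0.1, 0.5, -0.1]
grip_width: 0.045
```

Call:
jog_arm --deltas '[[[0,0,0,0,0,-8.4,45],[0,0,0,0,0,-8.4,45],[0,0,0,0,0,-8.4,45],[0,0,0,0,0,-8.4,45],[0,0,0,0,0,-8.4,45]]]'

```text
clock: 41.85
eef_pos: [0.451, 0.2595, 0.2296]
tool_rot: [-0.188, 0.982, -0.005, -0.015]
ft_force: [-0.3, -0.3, 0.5]
grip_width: 0.0449
```

Call:
jog_arm --deltas '[[[0,0,0,0,0,-8.4,45],[0,0,0,0,0,-8.4,45],[0,0,0,0,0,-8.4,45],[0,0,0,0,0,-8.4,45],[0,0,0,0,0,-8.4,45]]]'

```text
clock: 42.35
eef_pos: [0.4484, 0.258, 0.2235]
tool_rot: [-0.535, 0.845, 0.001, -0.022]
ft_force: [0.1, -0.2, -0.0]
grip_width: 0.0451
```

Call:
jog_arm --deltas '[[[0,0,0,0,0,-8,45],[0,0,0,0,0,-5,45],[19,-29,0,0,0,0,45],[19,-29,0,0,0,0,45],[19,-29,0,0,0,0,45]]]'

```text
clock: 42.85
eef_pos: [0.519, 0.1852, 0.2164]
tool_rot: [-0.635, 0.772, 0.006, -0.027]
ft_force: [0.1, 0.6, -0.0]
grip_width: 0.0455
```

Call:
jog_arm --deltas '[[[19,-29,0,0,0,0,45],[19,-29,0,0,0,0,45],[19,-29,0,0,0,0,45],[19,-29,0,0,0,0,45],[0,0,0,0,0,0,45]]]'

```text
clock: 43.35
eef_pos: [0.6214, 0.0804, 0.206]
tool_rot: [-0.634, 0.773, 0.008, -0.032]
ft_force: [-0.7, -0.6, -0.4]
grip_width: 0.0452
```

```bash
python3 - <<'E'
from h import *
where(); go(654.9,65,150,-102.05)
E
```

```text
t 43.35 tcp [621.4  80.4 206. ] yaw -101.23 tilt [-3.42 -1.61] F [-0.7 -0.6 -0.4] w 45.2 q [ 0.14  0.56  0.42  1.49 -0.02 -1.24]
go [  6.4 -38.8  54.3] [ 3.  -2.3  0.8] then x,y dirs [[-0.19, -0.98], [-0.98, 0.2]]
```

Call:
jog_arm --deltas '[[[0,-10,5,1.5,-1.2,0.4,40],[3,-14,20,1,-0.8,0.4,40],[3,-14,25,0.5,-0.3,0,40],[0,0,10,0,0,0,40],[0,0,0,0,0,0,40]]]'

```text
clock: 43.85
eef_pos: [0.6538, 0.0666, 0.138]
tool_rot: [-0.628, 0.778, 0.004, -0.002]
ft_force: [-0.1, 0.4, 0.1]
grip_width: 0.0399
```

```bash
python3 - <<'E'
from h import *
where(); go(654.9,65,80,-102.05)
P=T('wrist'); im=camera('wrist'); cv2.imwrite('pics/g1.png',im[:,:,::-1])
E
```

```text
t 43.85 tcp [653.8  66.6 138. ] yaw -102.18 tilt [-0.48  0.14] F [-0.1  0.4  0.1] w 39.9 q [ 0.1   0.61  0.33  1.29  0.   -1.26]
go [ 1.4 -1.9 58. ] [ 0.5  0.  -0.1] then x,y dirs [[-0.21, -0.98], [-0.98, 0.21]]
```

View pics/g1.png

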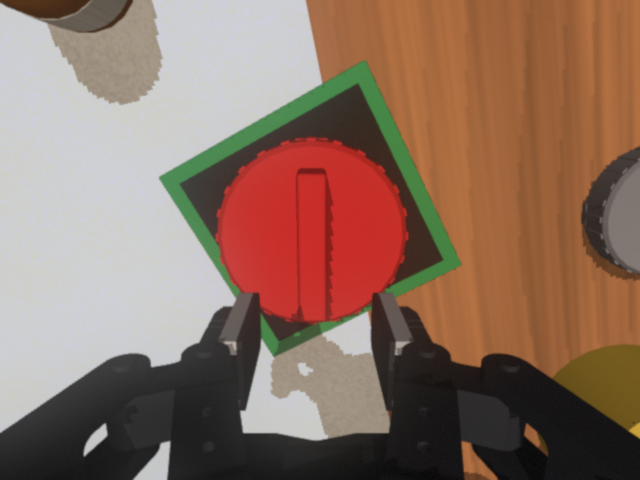

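The cap is on the mat, centred at about (312,230). Its bar (columns 297–328) is parallel to the pads and close to centred. Descending.

Call:
jog_arm --deltas '[[[1.4,-2,10,0.5,0,0,40],[0,0,20,0,0,0,40],[0,0,20,0,0,0,40],[0,0,12,0,0,0,40],[0,0,0,0,0,0,40]]]'

```text
clock: 44.4
eef_pos: [0.6569, 0.0691, 0.082]
tool_rot: [-0.63, 0.777, -0.002, 0.004]
ft_force: [0.1, 0.3, 0.0]
grip_width: 0.04
```

```bash
python3 - <<'E'
from h import *
where(); go(654.9,65,38.4,-102.05)
E
```

```text
t 44.4 tcp [656.9  69.1  82. ] yaw -101.91 tilt [0.5  0.12] F [0.1 0.3 0. ] w 40.0 q [ 0.1   0.64  0.23  1.15  0.   -1.26]
go [ 4.6  1.4 43.5] [-0.5  0.2  0.1] then x,y dirs [[-0.21, -0.98], [-0.98, 0.21]]
```

Call:
jog_arm --deltas '[[[4.5,1.4,8,-0.5,0.2,0.1,40],[0,0,12,0,0,0,40],[0,0,12,0,0,0,40],[0,0,5,0,0,0,40],[0,0,0,0,0,0,40]]]'

```text
clock: 44.9
eef_pos: [0.6563, 0.0654, 0.0454]
tool_rot: [-0.629, 0.777, -0.001, 0.002]
ft_force: [0.6, -0.3, -1.1]
grip_width: 0.04
```

```bash
python3 - <<'E'
from h import *
where(); go(654.9,65,38.4,-102.05)
E
```

```text
t 44.9 tcp [656.3  65.4  45.4] yaw -101.98 tilt [0.2  0.05] F [ 0.6 -0.3 -1.1] w 40.0 q [ 0.1   0.67  0.19  1.08  0.   -1.26]
go [0.7 1.3 7. ] [-0.2  0.1  0.1] then x,y dirs [[-0.21, -0.98], [-0.98, 0.21]]
```

Call:
jog_arm --deltas '[[[0.7,1.2,3.5,-0.2,0.1,0,40],[0,0,3,0,0,0,40],[0,0,0,0,0,0,40]]]'

```text
clock: 45.2
eef_pos: [0.6551, 0.0649, 0.0386]
tool_rot: [-0.629, 0.777, 0.0, -0.0]
ft_force: [-0.1, 0.0, -0.3]
grip_width: 0.0403
```

```bash
python3 - <<'E'
from h import *
where(); go(654.9,65,38.4,-102.05)
E
```

```text
t 45.2 tcp [655.1  64.9  38.6] yaw -101.99 tilt [-0.02 -0.01] F [-0.1  0.  -0.3] w 40.3 q [ 0.1   0.68  0.18  1.07 -0.   -1.26]
go [-0.1  0.2  0.2] [ 0.  -0.   0.1] then x,y dirs [[-0.21, -0.98], [-0.98, 0.21]]
```

Call:
jog_arm --deltas '[[[0,0,0,0,0,0,10],[0,0,0,0,0,0,10],[0,0,0,0,0,0,10],[0,0,0,0,0,0,10],[0,0,0,0,0,0,10]]]'

```text
clock: 45.7
eef_pos: [0.6556, 0.0649, 0.0395]
tool_rot: [-0.629, 0.777, -0.0, 0.0]
ft_force: [0.0, -0.5, -1.8]
grip_width: 0.0153
```

```bash
python3 - <<'E'
from h import *
where()
E
```

```text
t 45.7 tcp [655.6  64.9  39.5] yaw -101.99 tilt [0.06 0.  ] F [ 0.  -0.5 -1.8] w 15.3 q [ 0.1   0.68  0.18  1.07 -0.   -1.26]
```

Call:
jog_arm --deltas '[[[0,0,-5,0,0,0,10],[0,0,-15,0,0,0,10],[0,0,-20,0,0,0,10],[0,0,-25,0,0,0,10],[0,0,-25,0,0,0,10]]]'

```text
clock: 46.2
eef_pos: [0.6514, 0.0645, 0.1271]
tool_rot: [-0.629, 0.777, 0.003, -0.005]
ft_force: [0.6, 0.0, -0.3]
grip_width: 0.0147
```

Call:
jog_arm --deltas '[[[0,0,-25,0,0,0,10],[0,0,-25,0,0,0,10],[0,0,-25,0,0,0,10],[-5,8,-20,0,0,0,10],[-10,16,-5,0,0,0,10]]]'

```text
clock: 46.7
eef_pos: [0.6337, 0.0833, 0.2358]
tool_rot: [-0.628, 0.778, 0.001, -0.002]
ft_force: [0.6, -0.9, -1.2]
grip_width: 0.015
```

Call:
jog_arm --deltas '[[[-12,19,0,0,0,0,10],[-12,19,0,0,0,0,10],[-12,19,0,0,0,0,10],[-12,19,0,0,0,0,10],[-12,19,0,0,0,0,10]]]'

```text
clock: 47.2
eef_pos: [0.5462, 0.1665, 0.2348]
tool_rot: [-0.628, 0.778, 0.002, -0.003]
ft_force: [0.6, -0.3, -0.7]
grip_width: 0.0148
```

```bash
python3 - <<'E'
from h import *
where(); go(460.7,260,225,-101)
E
```

```text
t 47.2 tcp [546.2 166.5 234.8] yaw -102.18 tilt [-0.36 -0.01] F [ 0.6 -0.3 -0.7] w 14.8 q [ 0.3   0.39  0.22  1.41  0.   -1.06]
go [-73.4 103.2  10.3] [ 0.4 -0.1 -1.2] then x,y dirs [[-0.21, -0.98], [-0.98, 0.21]]
```

Call:
jog_arm --deltas '[[[-12,17,0,0.2,0,-0.5,10],[-12,17,2,0.2,0,-0.5,10],[-12,17,3,0,0,0,10],[-12,17,3,0,0,0,10],[-12,17,3,0,0,0,10]]]'

```text
clock: 47.7
eef_pos: [0.4637, 0.2465, 0.2202]
tool_rot: [-0.637, 0.771, 0.001, -0.003]
ft_force: [0.1, -0.0, -1.0]
grip_width: 0.0149
```

Call:
jog_arm --deltas '[[[-7,10,5,0,0,0,10],[0,0,5,0,0,0,10],[0,0,0,0,0,0,10],[0,0,0,0,0,0,10]]]'

```text
clock: 48.1
eef_pos: [0.4502, 0.2565, 0.2074]
tool_rot: [-0.639, 0.77, 0.001, -0.005]
ft_force: [-0.1, 0.8, -1.4]
grip_width: 0.0145
```

```bash
python3 - <<'E'
from h import *
where(); go(460.7,260,170,-101)
E
```

```text
t 48.1 tcp [450.2 256.5 207.4] yaw -100.63 tilt [-0.53 -0.29] F [-0.1  0.8 -1.4] w 14.5 q [ 0.52  0.3   0.02  1.3   0.   -0.87]
go [ -5.6 -10.   37.3] [ 0.5 -0.4  0.4] then x,y dirs [[-0.18, -0.98], [-0.98, 0.18]]
```

Call:
jog_arm --deltas '[[[-5.6,-10,2,0.5,-0.4,0.2,10],[0,0,12,0,0,0,10],[0,0,12,0,0,0,10],[0,0,8,0,0,0,10],[0,0,0,0,0,0,10]]]'

```text
clock: 48.6
eef_pos: [0.4652, 0.2583, 0.1702]
tool_rot: [-0.635, 0.773, -0.001, 0.001]
ft_force: [-0.1, 0.5, -1.8]
grip_width: 0.0148
```

```bash
python3 - <<'E'
from h import *
where(); go(460.7,260.2,158,-101)
E
```

```text
t 48.6 tcp [465.2 258.3 170.2] yaw -101.16 tilt [0.17 0.04] F [-0.1  0.5 -1.8] w 14.8 q [ 0.51  0.34 -0.03  1.2  -0.   -0.87]
go [-0.9  4.8 12.2] [-0.2  0.1 -0.2] then x,y dirs [[-0.19, -0.98], [-0.98, 0.19]]
```

Call:
jog_arm --deltas '[[[-1,4.5,2,-0.2,0.1,-0.1,10],[0,0,4,0,0,0,10],[0,0,4,0,0,0,10],[0,0,0,0,0,0,10],[0,0,0,0,0,0,10]]]'

```text
clock: 49.1
eef_pos: [0.4611, 0.2604, 0.1597]
tool_rot: [-0.636, 0.772, 0.0, -0.0]
ft_force: [0.3, 0.6, -0.7]
grip_width: 0.0147
```

```bash
python3 - <<'E'
from h import *
where(); go(460.7,260.2,150,-101)
E
```

```text
t 49.1 tcp [461.1 260.4 159.7] yaw -101.08 tilt [-0.03 -0.01] F [ 0.3  0.6 -0.7] w 14.7 q [ 0.51  0.34 -0.05  1.18  0.   -0.86]
go [0.2 0.3 9.7] [ 0.  -0.  -0.1] then x,y dirs [[-0.19, -0.98], [-0.98, 0.19]]
```

Call:
jog_arm --deltas '[[[0.2,0.3,4,0,0,0,10],[0,0,4,0,0,0,10],[0,0,4,0,0,0,10],[0,0,3,0,0,0,10]]]'

```text
clock: 49.5
eef_pos: [0.4613, 0.2606, 0.1445]
tool_rot: [-0.636, 0.772, -0.0, 0.001]
ft_force: [0.2, -0.5, -0.5]
grip_width: 0.0149
```

```bash
python3 - <<'E'
from h import *
where(); go(460.7,260.2,138,-101)
E
```

```text
t 49.5 tcp [461.3 260.6 144.5] yaw -101.07 tilt [0.08 0.06] F [ 0.2 -0.5 -0.5] w 14.9 q [ 0.51  0.35 -0.08  1.14  0.   -0.86]
go [0.5 0.5 6.5] [-0.1  0.1 -0.1] then x,y dirs [[-0.19, -0.98], [-0.98, 0.19]]
```

Already below the height where the cap would sit on top of the lugs, with no force. I'll seat it and press.

Call:
jog_arm --deltas '[[[0.4,0.3,4,0,0,0,10],[0,0,4,0,0,0,10],[0,0,4,0,0,0,10],[0,0,4,0,0,0,10],[0,0,4,0,0,0,10]]]'

```text
clock: 50.0
eef_pos: [0.461, 0.2603, 0.126]
tool_rot: [-0.636, 0.772, -0.0, 0.002]
ft_force: [-3.4, -1.3, 11.0]
grip_width: 0.0147
```

Call:
jog_arm --deltas '[[[0,0,4,0,0,0,10],[0,0,3,0,0,0,10],[0,0,2.5,0,0,0,10]]]'

```text
clock: 50.3
eef_pos: [0.461, 0.2603, 0.1218]
tool_rot: [-0.636, 0.772, -0.0, 0.004]
ft_force: [-4.0, -2.3, 14.5]
grip_width: 0.0146
```

```bash
python3 - <<'E'
from h import *
where(); go(460.7,260.2,124,168.8)
E
```

```text
t 50.3 tcp [461.  260.3 121.8] yaw -101.08 tilt [0.34 0.23] F [-4.  -2.3 14.5] w 14.6 q [ 0.51  0.37 -0.12  1.08  0.   -0.86]
go [ 0.1  0.2 -2.3] [-0.   0.5 90.1] then x,y dirs [[-0.19, -0.98], [-0.98, 0.19]]
```

Call:
jog_arm --deltas '[[[0,0,2,0,0.2,6,10],[0,0,2,0,0.1,8,10],[0,0,2,0,0.1,8,10],[0,0,2,0.1,0.1,8,10],[0,0,2,0.1,0.1,8,10]]]'

```text
clock: 50.8
eef_pos: [0.4604, 0.2609, 0.1228]
tool_rot: [-0.337, 0.941, -0.002, 0.004]
ft_force: [-5.2, -2.6, 14.2]
grip_width: 0.0149
```

```bash
python3 - <<'E'
from h import *
where(); go(460.5,260.6,123,168.8)
E
```

```text
t 50.8 tcp [460.4 260.9 122.8] yaw -140.55 tilt [ 0.52 -0.1 ] F [-5.2 -2.6 14.2] w 14.9 q [ 0.52  0.36 -0.12  1.08 -0.01 -0.17]
go [ 0.1 -0.3 -0.2] [-0.2  0.5 50.6] then x,y dirs [[-0.77, -0.64], [-0.64, 0.77]]
```

Call:
jog_arm --deltas '[[[0,0,2.2,-0.1,0.3,8,10],[0,0,2.2,0,0.1,8,10],[0,0,2.2,0,0.1,8,10],[0,0,2.2,0,0.1,8,10],[0,0,2.2,0,0.1,8,10]]]'

```text
clock: 51.3
eef_pos: [0.4604, 0.2617, 0.1229]
tool_rot: [0.02, 1.0, 0.0, 0.002]
ft_force: [-4.4, -2.1, 12.9]
grip_width: 0.0153
```

```bash
python3 - <<'E'
from h import *
where(); go(460,261,123,168.8); print(get_obs()['ft_torque'])
E
```

```text
t 51.3 tcp [460.4 261.7 122.9] yaw 177.74 tilt [0.2  0.05] F [-4.4 -2.1 12.9] w 15.3 q [ 0.52  0.37 -0.11  1.09 -0.    0.56]
go [ 0.4 -0.7 -0.1] [0.1 0.2 8.9] then x,y dirs [[-1.0, 0.04], [0.04, 1.0]]
[-0.54995868  1.09419787 -0.02620969]
```

Call:
jog_arm --deltas '[[[0,0,2.2,0,0.1,5,10],[0,0,2.2,0,0.1,4,10],[0,0,2.2,0,0.1,0.5,10]]]'

```text
clock: 51.6
eef_pos: [0.4605, 0.2618, 0.1229]
tool_rot: [0.107, 0.994, 0.002, 0.001]
ft_force: [-5.2, -2.5, 13.8]
grip_width: 0.0147
```

```bash
python3 - <<'E'
from h import *
where(); go(459.8,261.4,123,168.8); print(get_obs()['ft_torque'])
E
```

```text
t 51.6 tcp [460.5 261.8 122.9] yaw 167.69 tilt [0.16 0.24] F [-5.2 -2.5 13.8] w 14.7 q [ 0.52  0.37 -0.11  1.09  0.    0.73]
go [ 0.6 -0.5 -0.1] [ 0.3  0.1 -1.1] then x,y dirs [[-0.98, 0.21], [0.21, 0.98]]
[-0.73932069  1.15888089 -0.02865465]
```

Call:
jog_arm --deltas '[[[0,0,2,0,0.1,-1,10],[0,0,0,0,0,0,10],[0,0,0,0,0,0,10],[0,0,-1,0,0,0,10],[0,0,-1,0,0,0,10]]]'

```text
clock: 52.1
eef_pos: [0.4604, 0.2617, 0.1318]
tool_rot: [0.098, 0.995, 0.004, 0.003]
ft_force: [-2.2, -1.1, 6.6]
grip_width: 0.0148
```

Call:
jog_arm --deltas '[[[0,0,-1,0,0,0,10],[0,0,-1,0,0,0,10],[0,0,-1,0,0,0,10],[0,0,0,0,0,0,10]]]'

```text
clock: 52.5
eef_pos: [0.4603, 0.2617, 0.134]
tool_rot: [0.098, 0.995, 0.004, 0.003]
ft_force: [-0.5, 0.7, 3.2]
grip_width: 0.0146
```

```bash
python3 - <<'E'
from h import *
where(); go(459.8,261.4,134,168.8)
E
```

```text
t 52.5 tcp [460.3 261.7 134. ] yaw 168.74 tilt [0.39 0.4 ] F [-0.5  0.7  3.2] w 14.6 q [ 0.52  0.35 -0.1   1.11  0.    0.71]
go [ 0.5 -0.4 -0. ] [ 0.5  0.3 -0.1] then x,y dirs [[-0.98, 0.2], [0.2, 0.98]]
```

At the locked height. I'll tug lightly to check the lock before releasing.

Call:
jog_arm --deltas '[[[0,0,-1.5,0,0,0,10],[0,0,-2,0,0,0,10],[0,0,-2,0,0,0,10]]]'

```text
clock: 52.8
eef_pos: [0.4603, 0.2617, 0.1341]
tool_rot: [0.098, 0.995, 0.003, 0.001]
ft_force: [5.0, 3.0, -15.3]
grip_width: 0.0147
```

```bash
python3 - <<'E'
from h import *
where()
E
```

```text
t 52.8 tcp [460.3 261.7 134.1] yaw 168.74 tilt [0.19 0.3 ] F [  5.    3.  -15.3] w 14.7 q [ 0.52  0.36 -0.1   1.11  0.    0.71]
```

Locked: pulling up at 15 N does not move it. I'll release and retreat.

Call:
jog_arm --deltas '[[[0,0,0.5,0,0,0,10],[0,0,0,0,0,0,12],[0,0,0,0,0,0,36],[0,0,0,0,0,0,40],[0,0,0,0,0,0,40]]]'

```text
clock: 53.3
eef_pos: [0.4605, 0.2618, 0.1353]
tool_rot: [0.098, 0.995, 0.003, 0.002]
ft_force: [0.0, 0.2, -0.3]
grip_width: 0.04
```

Call:
jog_arm --deltas '[[[0,0,-8,0,0,0,40],[0,0,-25,0,0,0,40],[0,0,-40,0,0,0,60],[0,0,-40,0,0,0,60],[0,0,0,0,0,0,60]]]'

```text
clock: 53.8
eef_pos: [0.4591, 0.2605, 0.2543]
tool_rot: [0.098, 0.995, 0.003, 0.002]
ft_force: [1.1, -0.1, 1.0]
grip_width: 0.0601
```

```bash
python3 - <<'E'
from h import *
where(); a=camera('wrist'); b=camera('top'); c=camera('scene')
cv2.imwrite('pics/fin.png',np.vstack([np.hstack([cv2.resize(a,(400,300)),cv2.resize(b[120:360,200:520],(400,300))]),cv2.resize(c[80:420,60:540],(800,567))[:290]])[:,:,::-1])
cv2.imwrite('pics/fw.png',a[:,:,::-1])
E
```

```text
t 53.8 tcp [459.1 260.5 254.3] yaw 168.73 tilt [0.21 0.31] F [ 1.1 -0.1  1. ] w 60.1 q [0.51 0.28 0.12 1.4  0.   0.71]
```

View pics/fin.png

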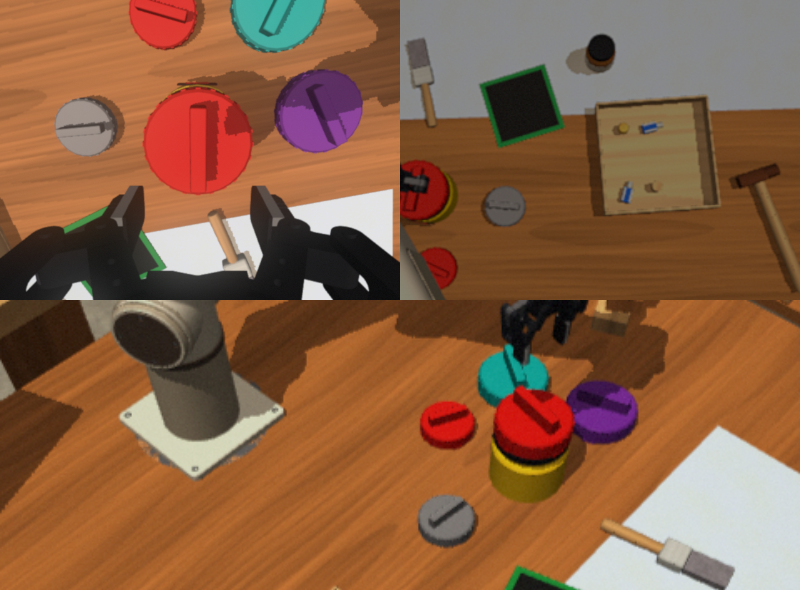

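The cap is back on the tub with its bar along the tub's x. The mat is empty, the crate holds only the blues, dowel and knob, and the jar, brush and mallet are where they were.

```bash
python3 -c "
from workcell import *
print(job_done())"
```

```text
the job is handed in; nothing more can be done
None
```

The job is done and handed in at about 54 s of the 210 s allowed. I took the cap off and set it flat on the green mat, then put all three red-headed cutters from the crate into the tub. The cap went back on with a press and a clockwise turn.

**What the last checks showed**
- **Lock:** the gripper let the cap rise to 134.1 mm at yaw 168.7°, against 133.6 mm and 168.8° at the start. A 15 N upward pull did not move it. I had turned about 1° past the start angle and turned back before letting it rise.
- **Crate and tub:** the final picture shows only the two blue cutters, the dowel and the knob left in the crate. The picture taken before capping showed the red cutters piled in the tub. They overlap, so I could not count all three there, but each was gripped, carried and released over the mouth, and no red ones are left in the crate.
- **Surroundings:** the jar, brush and mallet look unmoved in the pictures, and the gripper was clear of everything at hand-in.

No check failed or disagreed. Wrist forces stayed at about 16 N or less in every reading I took.

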